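# Snap the vent inserts into the air manifold with the hand pusher

## Robot

A 6-joint arm with a two-finger parallel gripper is mounted at the origin on a cart in front of the work surface, level with it; the furniture and walls round the work are solid. World frame = base frame: x ahead of the robot, y to its left, z up, the work surface at z = 0. Lengths are in mm, angles in rad, forces in N, time in s.
With the tool pointing down it reaches from about 300 to 775 mm from the base axis. Payload 14.6 kg.
Tool frame: the origin (TCP) lies on the centre line of the jaws, within the pads' length; the fingertips stand 14 mm ahead of it and the grasp point (between the pads) lies 5 mm behind it; z points along the fingers, y is the line along which they close (so a half turn about z gives the same grasp; the last joint's range is limited). The gripper opens to 85 mm and grips with 20 to 120 N. Pads are 22 mm wide; open, the fingers measure 114 mm over their backs; the gripper's body (76 mm by 85 mm) begins 54 mm behind the grasp point. The pads swing forward as they close: fully open they stand 13 mm farther back than shut.
Start: joints at [1.251, 0.3, 1.521, -0, 1.321, -0.067], TCP at [137.562, 532.509, 245.281] pointing down, gripper open.
Joint ranges: [-3.03, 3.03], [-0.79, 2.21], [0.23, 2.52], [-1.04, 4.18], [0, 3.07], [-2.55, 2.55]. Speed limits (rad/s): [2.22, 2.22, 2.57, 3.14, 3.14, 3.14].

## Interface

Orientations are given as [roll, pitch, yaw] about the fixed x, y, z axes, in that order (R = Rz(yaw) Ry(pitch) Rx(roll)).
In Python, from rig import arm, imaging, models gives the robot as it stands.
- The arm moves only by the tool jog_arm, never from a script. Its argument "targets" is a list of rows, each an object with "grip": the closure, from 0 (fully open) to 1 (shut); "delta_pos": the shift along the tool's x, y, z in units of 50 mm (1.0 is 50 mm), a list of three; "twist": the turn about the tool's z in units of 6 degrees (1.0 is 6 degrees). A call has 1 to 5 rows; each row is the pose to reach, as a shift and turn from the pose commanded when the call began, along the tool's axes at that moment; what a row does not reach only later rows make up. A row lasts 1/10 s, in which the tool goes at most 50 mm and 8.59 degrees, less where a joint would pass 70% of its speed; a pose out of reach is approached as far as the arm can. A call with a gripper value outside its range is refused whole. The fingers move at their own pace and stop on an object; the grip force is fixed at half the most. Time passes only in rows, so rows that repeat a pose let the fingers close. It gives the time, the measured TCP pose, the force, the opening and the grip force at its end, in the units of the state.
- arm.get_state(): the state, without advancing time (a new reading comes with each control period).
- imaging.snapshot(name): name is "scene" or "top"; returns a dict with "frame" (400x640x3 uint8, red, green, blue), "mtx" (3x3 intrinsics, pixels), "R" (3x3) and "t" (3): a world point X has camera coordinates R X + t. Camera axes: x right, y down, z forward; pixel columns grow to the right and rows downward; lengths in mm; the calibration is good to about 2 mm. A picture is of the moment at which its call begins. There is no depth.
- arm.finish_job(): hands the job in; it is judged then, once.
Trained networks look in a picture, given as the dict that the camera call returned (one of the last four; its "shot" number tells which), for a name from the list of things; names that differ only in an ending like _2 or _b are one class to them, and where a whole thing is asked for, a point or a joint stands for the part that bears it (a point fixed in the world has none). Each returns a list of dicts, best first, with "confidence" (0 to 1); they miss things now and then, are a little off and sometimes report something else, mostly with a low value. They report only what shows in the picture. A call takes as long as a camera call.
- models.spot_in(picture, label): "location" ([x, y, z] in mm, in the coordinates of the camera as it stood for that picture, good to about 4 mm: the middle of the surface that is visible of it).
The state is a dict: "t": time; "joint_pos": joint angles; "dq": joint speeds; "joint_efforts": joint torques, N m; "position": TCP position; "tcp_rot": TCP orientation; "wrist_force": force on the tool from outside, world axes, zero at the start; "moment": the same for the moment, N m; "grip_width": finger opening in mm; "gripper_force": force on a finger pad.
Only numpy, scipy, OpenCV 4.12 (cv2) and the standard library are available. Lean on these libraries where they do the work, as an engineer would, in place of code of your own. Each camera call takes 0.05 s, during which the arm holds its last target. There are 200 camera calls.

## Task

Press on the flat lid of the plywood parts box and drag it back towards you to open it fully, then fit every vent insert in the box into a recess of its own in the aluminium air manifold (any recess), and slide the emptied box shut again. Set the inserts in place with the gripper, but snap them down with the hand pusher, never with the fingers, until the flange lies flush on the manifold; then hang the pusher by its handle bar on both prongs of the tool stand. Leave the other things on the bench where they are.

Things in the scene. Friction and masses are not known exactly. Their poses are not given: they have to be found in the camera images.
- insert_1_center (a point): grey plastic vent insert 1 (up to three, alike; may be absent): its centre, 24.5 mm above its underside; local x is its long axis, z up; half a turn looks the same. Body 80 x 34 mm, rounded below, with a snap bead along each long side (43 mm over both, 15 mm up); flange 98 x 60 mm at 25.5 to 31 mm up; on top the grip rib, 50 mm along x, 10 mm thick, at 31 to 49 mm up. 0.07 kg. Inserts start upright in the parts box.
- insert_2_center (a point): grey plastic vent insert 2 (up to three, alike; may be absent): its centre, 24.5 mm above its underside; local x is its long axis, z up; half a turn looks the same. Size, flange and rib as insert 1: grip rib on top, 50 mm along x, 10 mm thick, from 6.5 to 24.5 mm above this point.
- insert_3_center (a point): grey plastic vent insert 3 (up to three, alike; may be absent): its centre, 24.5 mm above its underside; local x is its long axis, z up; half a turn looks the same. Size, flange and rib as insert 1: grip rib on top, 50 mm along x, 10 mm thick, from 6.5 to 24.5 mm above this point.
- recess_1 (a point): recess 1 of three, 80 mm apart in a row, in the aluminium air manifold (loose block 130 x 256 x 40 mm, 2 kg): middle of the opening, at the level of the top face. Opening 86 (local x) x 48 mm, straight through. A sprung white roller stands out of each long wall, 38 mm apart: the insert's body slips between them until its beads rest on them, its centre then about 10 mm above this point.
- recess_2 (a point): recess 2 of three, 80 mm apart in a row, in the aluminium air manifold (loose block 130 x 256 x 40 mm, 2 kg): middle of the opening, at the level of the top face. The middle one, as recess 1. Pushing an insert straight down with about 18 N makes its beads snap past the rollers: then its flange lies on the face and its centre is 1 mm below this point. A hose spigot juts out 99 mm from here in local +x, below the face; four rubber feet.
- recess_3 (a point): recess 3 of three, 80 mm apart in a row, in the aluminium air manifold (loose block 130 x 256 x 40 mm, 2 kg): middle of the opening, at the level of the top face. As recess 1; the long way of the opening is local x.
- lid (a joint): sliding lid of the plywood parts box: 0 = shut, grows to 0.112 m as it is drawn towards the robot. It stays where it is left, needs about 2 N along its grooves and cannot lift out.
- lid_grooves (a point): middle of a patch of shallow dark grip lines near the far end of the lid's upper face, 62.5 mm above the bench; moves with the lid. The lid is a flat board, 118 (x) x 224 (y) x 5 mm, with no handle and too wide to grip; it slides along its local -x, out over the box's front. The box's side and back walls stand 4 mm higher.
- box_floor (a point): middle of the inner floor of the parts box (fixed), 6 mm above the bench. Box 126 (x) x 240 (y) x 66.5 mm outside, 112 x 218 mm between its lips; two dividers 18 mm high run along x, 33 mm either side of the middle. One insert or none stands in each of the three compartments, long axis roughly along x.
- pusher_bar (a point): hand pusher (dark wood, steel bail, 0.35 kg), standing on its rails: middle of its handle bar, 98 mm above its underside. Bar 124 (local x) x 12 x 12 mm on posts at x = +-56; 56 mm clear below it, then a block 128 x 46 x 12 mm, then two rubber-soled rails 70 x 10 x 24 mm at y = +-18: they straddle an insert's rib and bear on its flange.
- hook_rest (a point): tool stand (fixed) with two prongs: point midway between them at the level of their upper sides, 164 mm above the bench. Prongs 8 mm thick at local y = +-32 mm, along local x from a post and cross bar at +55 mm (no higher) to upturned tips at -50 mm, on the robot's side, 18 mm higher than this point. A bar lying on them has its middle 6 mm above this point.
- screwdriver: bystander, not part of the job: the red-handled screwdriver, 195 mm long, lying at the front; origin at the middle of its underside
- calliper: bystander, not part of the job: the calliper, 212 mm long, lying at the front; origin at the middle of its underside
- marker_pen: bystander, not part of the job: the white marker pen, 134 mm long, lying at the front; origin at the middle of its underside
- glue_bottle: bystander, not part of the job: the glue bottle, 41 mm across, 112 mm high, standing near the tool stand; origin at the middle of its underside

How it is judged (in metres and radians):
On the way, in this order (a step that is already met when the one before it is completed fails the run):
1. the lid of the parts box is dragged open (value of joint lid above 0.095 m), for 0.2 s.
2. the pusher is pressed on an insert that stands in its recess (((contact force between pusher and insert_1 above 5 N and (horizontal distance between insert_1_center and recess_1 below 0.01 m or horizontal distance between insert_1_center and recess_2 below 0.01 m or horizontal distance between insert_1_center and recess_3 below 0.01 m)) or (contact force between pusher and insert_2 above 5 N and (horizontal distance between insert_2_center and recess_1 below 0.01 m or horizontal distance between insert_2_center and recess_2 below 0.01 m or horizontal distance between insert_2_center and recess_3 below 0.01 m)) or (contact force between pusher and insert_3 above 5 N and (horizontal distance between insert_3_center and recess_1 below 0.01 m or horizontal distance between insert_3_center and recess_2 below 0.01 m or horizontal distance between insert_3_center and recess_3 below 0.01 m)))), for 0.02 s.
3. all the inserts that were in the box are home in the manifold (((z of insert_1_center in the frame of recess_1 between -0.006 and 0.0015 m and horizontal distance between insert_1_center and recess_1 below 0.006 m and angle between insert_1_center's own z axis and vertical below 0.06 rad and angle between the x axis of insert_1_center and the x axis of recess_1, either way round below 0.1 rad) or (z of insert_1_center in the frame of recess_2 between -0.006 and 0.0015 m and horizontal distance between insert_1_center and recess_2 below 0.006 m and angle between insert_1_center's own z axis and vertical below 0.06 rad and angle between the x axis of insert_1_center and the x axis of recess_2, either way round below 0.1 rad) or (z of insert_1_center in the frame of recess_3 between -0.006 and 0.0015 m and horizontal distance between insert_1_center and recess_3 below 0.006 m and angle between insert_1_center's own z axis and vertical below 0.06 rad and angle between the x axis of insert_1_center and the x axis of recess_3, either way round below 0.1 rad)) and ((z of insert_2_center in the frame of recess_1 between -0.006 and 0.0015 m and horizontal distance between insert_2_center and recess_1 below 0.006 m and angle between insert_2_center's own z axis and vertical below 0.06 rad and angle between the x axis of insert_2_center and the x axis of recess_1, either way round below 0.1 rad) or (z of insert_2_center in the frame of recess_2 between -0.006 and 0.0015 m and horizontal distance between insert_2_center and recess_2 below 0.006 m and angle between insert_2_center's own z axis and vertical below 0.06 rad and angle between the x axis of insert_2_center and the x axis of recess_2, either way round below 0.1 rad) or (z of insert_2_center in the frame of recess_3 between -0.006 and 0.0015 m and horizontal distance between insert_2_center and recess_3 below 0.006 m and angle between insert_2_center's own z axis and vertical below 0.06 rad and angle between the x axis of insert_2_center and the x axis of recess_3, either way round below 0.1 rad)) and ((z of insert_3_center in the frame of recess_1 between -0.006 and 0.0015 m and horizontal distance between insert_3_center and recess_1 below 0.006 m and angle between insert_3_center's own z axis and vertical below 0.06 rad and angle between the x axis of insert_3_center and the x axis of recess_1, either way round below 0.1 rad) or (z of insert_3_center in the frame of recess_2 between -0.006 and 0.0015 m and horizontal distance between insert_3_center and recess_2 below 0.006 m and angle between insert_3_center's own z axis and vertical below 0.06 rad and angle between the x axis of insert_3_center and the x axis of recess_2, either way round below 0.1 rad) or (z of insert_3_center in the frame of recess_3 between -0.006 and 0.0015 m and horizontal distance between insert_3_center and recess_3 below 0.006 m and angle between insert_3_center's own z axis and vertical below 0.06 rad and angle between the x axis of insert_3_center and the x axis of recess_3, either way round below 0.1 rad))), for 0.2 s.
4. the pusher hangs on the prongs (z of pusher_bar in the frame of hook_rest between 0.001 and 0.012 m and x of pusher_bar in the frame of hook_rest between -0.045 and 0.05 m and y of pusher_bar in the frame of hook_rest between -0.02 and 0.02 m and angle between pusher_bar's own z axis and vertical below 0.2 rad and linear speed of pusher below 0.03 m/s), for 0.2 s.
At the end, for the whole second after the job is handed in: each insert is home in a recess (centre within 6 mm of its middle, within 2.5 mm of fully down, level within 0.06 rad, aligned within 0.1 rad); the pusher hangs at rest by its bar on both prongs (bar within 20 mm of the middle, upright within 0.2 rad); the lid is shut within 12 mm (all of step 3 and all of step 4 and value of joint lid below 0.012 m); the robot touches nothing.
It fails at once if a vent insert is pushed down into its recess with the fingers, not the pusher ((contact force between the fingers and insert_1 above 3 N and ((z of insert_1_center in the frame of recess_1 below 0.005 m and horizontal distance between insert_1_center and recess_1 below 0.02 m) or (z of insert_1_center in the frame of recess_2 below 0.005 m and horizontal distance between insert_1_center and recess_2 below 0.02 m) or (z of insert_1_center in the frame of recess_3 below 0.005 m and horizontal distance between insert_1_center and recess_3 below 0.02 m))) or (contact force between the fingers and insert_2 above 3 N and ((z of insert_2_center in the frame of recess_1 below 0.005 m and horizontal distance between insert_2_center and recess_1 below 0.02 m) or (z of insert_2_center in the frame of recess_2 below 0.005 m and horizontal distance between insert_2_center and recess_2 below 0.02 m) or (z of insert_2_center in the frame of recess_3 below 0.005 m and horizontal distance between insert_2_center and recess_3 below 0.02 m))) or (contact force between the fingers and insert_3 above 3 N and ((z of insert_3_center in the frame of recess_1 below 0.005 m and horizontal distance between insert_3_center and recess_1 below 0.02 m) or (z of insert_3_center in the frame of recess_2 below 0.005 m and horizontal distance between insert_3_center and recess_2 below 0.02 m) or (z of insert_3_center in the frame of recess_3 below 0.005 m and horizontal distance between insert_3_center and recess_3 below 0.02 m)))).
It fails at once if a bystander is disturbed (screwdriver, calliper, marker pen or glue bottle moved more than 3 cm) (distance of any of screwdriver, calliper, marker_pen, glue_bottle from where it was at the start of the episode above 0.03 m).
Of insert_1, insert_2, insert_3 only 2 to 3 are there at a start; the rules pass over those that are not, and their reading is None.
At some moment in a run one of manifold may be knocked a few centimetres aside while the robot is not near it.
It also fails if it takes over 210 s, if anything falls off the work surface, if the arm or the gripper's body presses on something with over 40 N, if the wrist force passes 120 N, or if a joint passes its speed limit or range.

## Working session

There is one attempt and no reset: what is moved stays moved. The work goes in short steps, Python scripts to look and compute and a tool call to move; the robot and the scene stay as the last step left them, time stands still between calls to the robot, and variables do not carry over. Pictures are saved under pics/ and viewed, at most 14 in all, crops included, and the job is handed in when it is done.

Besides the shell and the picture viewer there is one more tool, called after "Request:" as a command line: name --argument value ..., lists and objects as JSON in quotes. jog_arm: Moves the arm, as the interface text tells. Its arguments: {"type":"object","properties":{"targets":{"type":"array"}},"required":["targets"]}

```bash
mkdir -p pics; ls; cat > h.py <<'E'
import numpy as np, cv2
from rig import arm, imaging, models
def snap(n, save=None):
    p=imaging.snapshot(n)
    if save: cv2.imwrite('pics/'+save+'.png', cv2.cvtColor(np.asarray(p['frame']),cv2.COLOR_RGB2BGR))
    return p
def spots(p,label,k=6):
    R=np.array(p['R']);t=np.array(p['t'])
    return [(round(d['confidence'],2),np.round(R.T@(np.array(d['location'])-t),1)) for d in models.spot_in(p,label)[:k]]
def ray(p,u,v,z):
    R=np.array(p['R']);t=np.array(p['t']);M=np.array(p['mtx'])
    d=R.T@np.linalg.solve(M,[u,v,1.]);c=-R.T@t
    return c+d*(z-c[2])/d[2]
def proj(p,X):
    c=np.array(p['R'])@np.array(X,float)+np.array(p['t']);q=np.array(p['mtx'])@c
    return q[:2]/q[2]
E
python3 - <<'E'
from h import *
s=arm.get_state();print(s)
for n in('scene','top'):
    p=snap(n,n+'0');print(n,np.round(-np.array(p['R']).T@np.array(p['t'])),p['mtx'][0])
    for l in('insert_1_center','recess_1','lid_grooves','lid','pusher_bar','hook_rest','box_floor','recess_2','glue_bottle'):
        print(l,spots(p,l))
E
```

```text
pics
{'t': 0.0, 'joint_pos': array([ 1.25140090e+00,  3.00462182e-01,  1.52159569e+00,  5.16453459e-07,
        1.32066273e+00, -6.66157052e-02]), 'dq': array([ 0.00103822,  0.00039068, -0.00023402,  0.00018637,  0.00087851,
        0.00085446]), 'joint_efforts': array([-4.38175693e-04, -5.43510890e+01, -3.61783934e+01, -1.63903997e-04,
        4.08308391e-03, -2.70943519e-05]), 'position': array([137.49662943, 532.31478138, 244.72000592]), 'tcp_rot': array([-3.14046723e+00, -7.55830130e-05,  2.88881277e+00]), 'wrist_force': array([-0.58881597,  0.14082592,  0.05772076]), 'moment': array([-0.0171438 ,  0.02342005,  0.01932775]), 'gripper_force': 0.0, 'grip_width': 85.09881560648786}
scene [-216. -513.  643.] [385.07434579   0.         316.07512658]
insert_1_center []
recess_1 [(0.81, array([ 517.8, -342.5,   37.7])), (0.41, array([538.8, 158. ,  62.2]))]
lid_grooves [(0.86, array([563.5, 179. ,  65.6]))]
lid [(0.93, array([558.8, 182.8,  60. ]))]
pusher_bar [(0.62, array([458.6, -88.3,  36.6]))]
hook_rest [(0.55, array([683.9, -78.1,   8.6]))]
box_floor [(0.65, array([540.5, 155.5,  61.7])), (0.26, array([ 332.9, -282.8,   26.3]))]
recess_2 [(0.81, array([ 517.8, -342.5,   37.7])), (0.41, array([538.8, 158. ,  62.2]))]
glue_bottle [(0.72, array([ 726.7, -221.3,   49.2]))]
top [ 387.  -82. 1328.] [420.55437339   0.         318.81863544]
insert_1_center []
recess_1 [(0.91, array([ 534.4, -325.2,   41.9])), (0.42, array([ 335.8, -272. ,   21.5]))]
lid_grooves [(0.77, array([559. , 189. ,  61.6]))]
lid [(0.65, array([560.3, 189.1,  60.8]))]
pusher_bar [(0.88, array([463.4, -75.3,  31.7]))]
hook_rest [(0.88, array([679.6, -72.5,   6.8])), (0.25, array([ 538.6, -323.2,   41.1]))]
box_floor [(0.61, array([562.1, 186.2,  58.6])), (0.17, array([367.8, -52.2,  11.6]))]
recess_2 [(0.91, array([ 534.4, -325.2,   41.9])), (0.42, array([ 335.8, -272. ,   21.5]))]
glue_bottle [(0.75, array([ 727.1, -209.2,   70.1]))]
```

View pics/scene0.png

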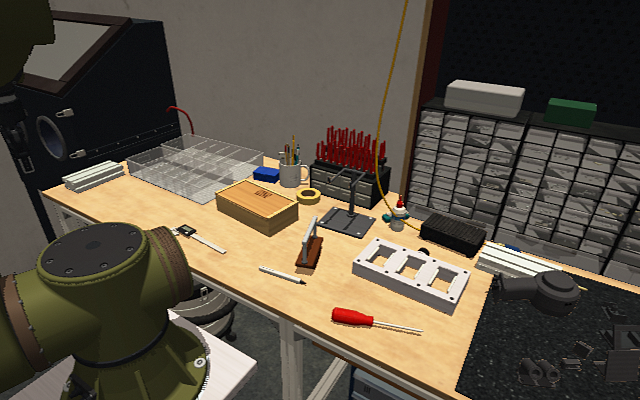

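```bash
python3 - <<'E'
import cv2
i=cv2.imread('pics/top0.png'); cv2.imwrite('pics/top0b.png',cv2.resize(i[90:390,180:500],None,fx=2,fy=2,interpolation=cv2.INTER_CUBIC)[:600])
E
```

```text
(no output)
```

View pics/top0.png

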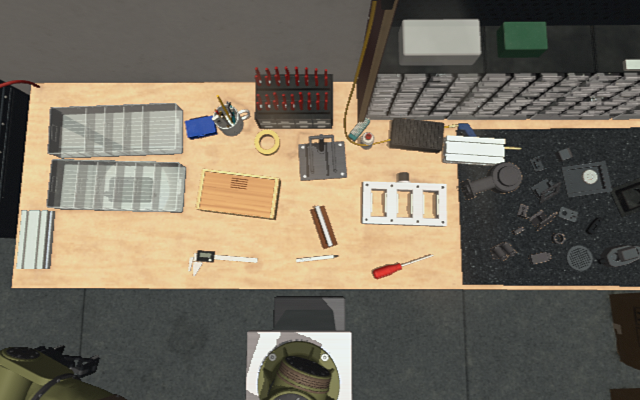

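The scene shows the shut box (~257,206), pusher (~310,245), stand (~347,205), and manifold (~410,275). In the top view these are box (238,194), pusher (322,227), stand (322,158) and manifold (404,204), with the bystanders along the front. Next I'll measure them precisely.

View pics/top0b.png

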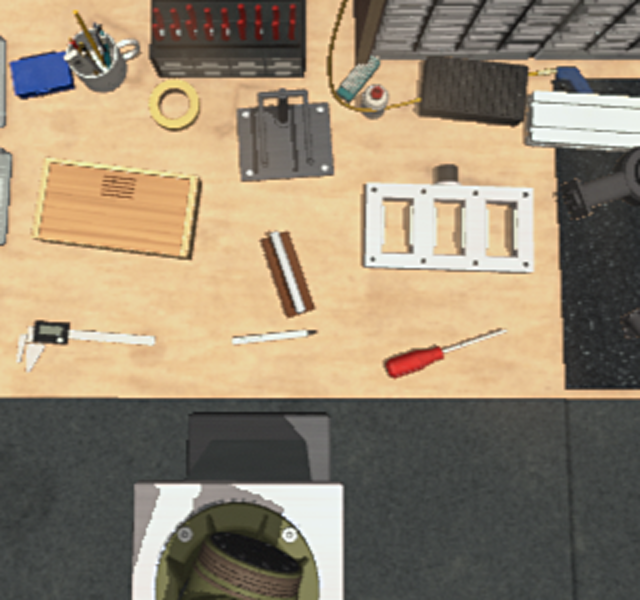

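```bash
python3 - <<'E'
import cv2
i=cv2.imread('pics/scene0.png'); cv2.imwrite('pics/scene0b.png',cv2.resize(i[150:340,200:480],None,fx=2.85,fy=2.85,interpolation=cv2.INTER_CUBIC))
E
```

```text
(no output)
```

View pics/scene0b.png

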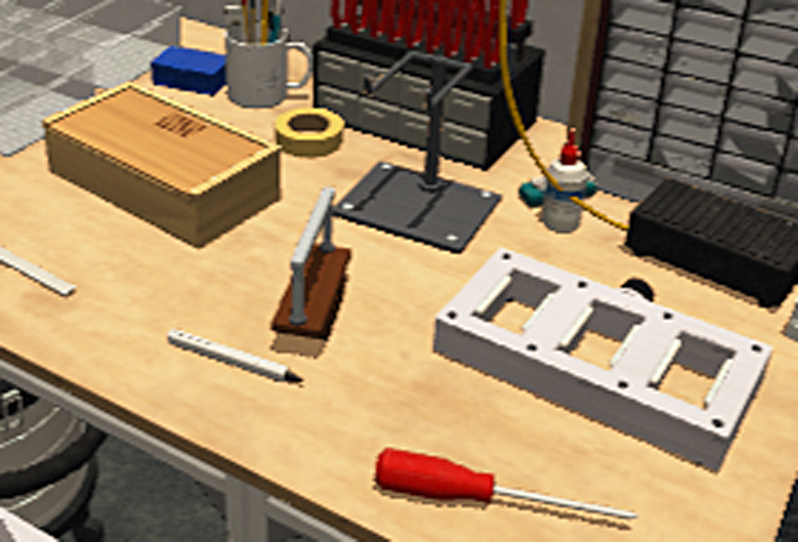

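```bash
python3 - <<'E'
import cv2,numpy as np
t=cv2.imread('pics/top0.png');s=cv2.imread('pics/scene0.png')
a=cv2.resize(t[130:185,290:357],None,fx=5.9,fy=5.9,interpolation=cv2.INTER_CUBIC)
b=cv2.resize(s[160:240,318:385],None,fx=5.9,fy=5.9,interpolation=cv2.INTER_CUBIC)
H=np.zeros((475,800,3),np.uint8);H[:a.shape[0],:a.shape[1]]=a[:475,:400];H[:b.shape[0],400:400+b.shape[1]]=b[:475,:400]
cv2.imwrite('pics/m1.png',H)
# manifold segmentation in top
hsv=cv2.cvtColor(t,cv2.COLOR_BGR2HSV);m=((hsv[...,2]>190)&(hsv[...,1]<35)).astype(np.uint8)
m[:,:355]=0;m[:,455:]=0;m[:170]=0;m[240:]=0
c=max(cv2.findContours(m,0,2)[0],key=cv2.contourArea);print(cv2.minAreaRect(c),cv2.contourArea(c))
h,hh=cv2.findContours(m,cv2.RETR_CCOMP,2)
for k in h:
    if cv2.contourArea(k)>150: print(cv2.contourArea(k),cv2.minAreaRect(k))
E
```

```text
((404.6983947753906, 202.4491424560547), (84.03681945800781, 43.09160232543945), 1.8778774738311768) 3364.0
3364.0 ((404.6983947753906, 202.4491424560547), (84.03681945800781, 43.09160232543945), 1.8778774738311768)
441.0 ((430.5, 204.0), (30.0, 17.0), 90.0)
433.5 ((404.5, 203.0), (30.0, 17.0), 90.0)
433.5 ((378.5, 202.5), (29.0, 17.0), 90.0)
```

View pics/m1.png

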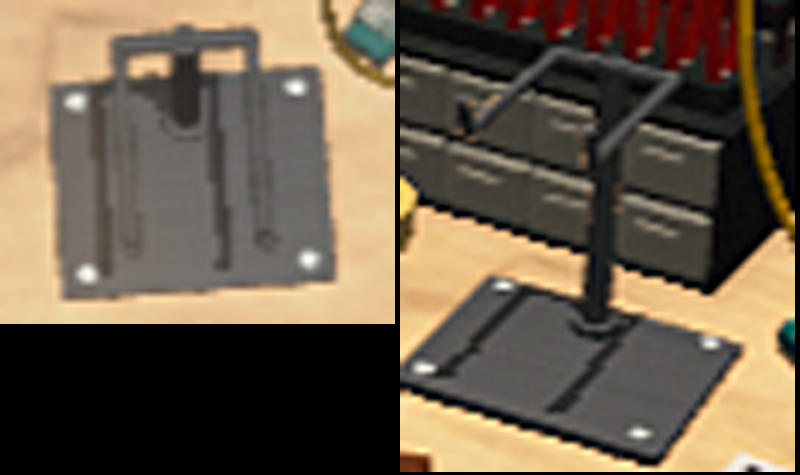

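The montage shows the stand: prong tips in the top view at about (133,245) and (265,238), cross bar corners at (118,42) and (252,38). In the scene view, tips are at (465,105) and (592,135), corners at (555,55) and (680,75).

```bash
cat >> h.py <<'E'
from scipy.optimize import least_squares
def fit(obs, x0):
    "obs: list of (pic,[X local, z world],(u,v)); params x,y,yaw"
    def f(q):
        c,s=np.cos(q[2]),np.sin(q[2]);r=[]
        for p,X,uv in obs:
            r+=list(proj(p,[q[0]+c*X[0]-s*X[1],q[1]+s*X[0]+c*X[1],X[2]])-np.array(uv))
        return np.array(r)
    r=least_squares(f,x0,x_scale=[10,10,.1],loss='soft_l1');return r.x,np.round(f(r.x).reshape(-1,2),1)
E
python3 - <<'E'
from h import *
T=snap('top');S=snap('scene')
tc=lambda a:(a[0]/2+180-.25,a[1]/2+90-.25)
sc=lambda a:(a[0]/2.85+200-.3,a[1]/2.85+150-.3)
t6=lambda a:(a[0]/5.9+290-.4,a[1]/5.9+130-.4)
s6=lambda a:((a[0]-400)/5.9+318-.4,a[1]/5.9+160-.4)
mod=lambda hx,hy,z:[(hx,hy,z),(hx,-hy,z),(-hx,-hy,z),(-hx,hy,z)]
def go(name,Xs,tp,sp,x0):
    ot=[(T,X,u) for X,u in zip(Xs,tp) if u]; os=[(S,X,u) for X,u in zip(Xs,sp) if u]
    for n,o in(('both',ot+os),('top',ot),('scene',os)):
        q,r=fit(o,x0);print(name,n,np.round(q,3),np.abs(r).max())
    return q
go('box',mod(63,120,66.5),[tc(a) for a in[(47,158),(200,175),(191,258),(33,238)]],[sc(a) for a in[(130,85),(279,150),(193,193),(45,122)]],[550,187,0])
go('man',mod(65,128,40),[tc(a) for a in[(366,184),(533,187),(533,271),(364,268)]],[sc(a) for a in[(502,250),(770,350),(718,425),(437,315)]],[530,-330,0])
go('pusher',[(62,0,104),(-62,0,104)],[tc(a) for a in[(272,232),(305,308)]],[sc(a) for a in[(330,193),(298,262)]],[460,-80,.2])
go('stand',[(-50,32,180),(-50,-32,180),(55,32,164),(55,-32,164)],[t6(a) for a in[(133,245),(265,238),(118,42),(252,38)]],[s6(a) for a in[(465,103),(592,133),(555,55),(680,75)]],[680,-80,0])
print(spots(S,'lid_grooves'),spots(T,'lid_grooves'),ray(T,*tc((118,186)),62.5),ray(S,*sc((178,126)),62.5))
E
```

```text
box both [ 5.63335e+02  1.82142e+02 -1.29000e-01] 1.7
box top [ 5.63345e+02  1.82435e+02 -1.19000e-01] 0.6
box scene [ 5.62883e+02  1.80949e+02 -1.46000e-01] 1.7
man both [ 5.36281e+02 -3.24025e+02 -3.90000e-02] 5.0
man top [ 5.34665e+02 -3.23483e+02 -2.30000e-02] 0.5
man scene [ 5.38725e+02 -3.24001e+02 -6.10000e-02] 4.8
pusher both [ 4.65028e+02 -7.89740e+01  3.69000e-01] 2.7
pusher top [ 4.65408e+02 -7.71130e+01  4.07000e-01] 0.6
pusher scene [ 4.62101e+02 -8.24560e+01  3.38000e-01] 1.7
stand both [ 6.59557e+02 -7.46630e+01  6.80000e-02] 1.3
stand top [ 6.5929e+02 -7.2647e+01  6.0000e-02] 0.9
stand scene [ 6.56958e+02 -7.80440e+01  7.30000e-02] 0.7
[(0.86, array([560. , 180. ,  62.6]))] [(0.61, array([560.4, 191.4,  62.4]))] [596.27709889 183.44710123  62.5       ] [594.46461526 180.46489484  62.5       ]
```

```bash
cat >> h.py <<'E'
def plan(xyz,yaw):
    "print the move from the present measured pose to xyz, tool yaw"
    s=arm.get_state();y0=s['tcp_rot'][2];p=np.array(s['position'])
    d=np.array(xyz)-p;c,sn=np.cos(y0),np.sin(y0)
    u=np.array([c*d[0]+sn*d[1],sn*d[0]-c*d[1],-d[2]])/50
    w=-(((yaw-y0)+np.pi)%(2*np.pi)-np.pi)
    print('delta',np.round(u,3),'twist',round(np.degrees(w)/6,3),'rows',round(np.linalg.norm(u),1),round(abs(np.degrees(w))/8.59,1),'at',np.round(p,1),round(y0,4),'t',round(s['t'],2))
E
python3 - <<'E'
from h import *
plan((595,182,100),3.017)
E
```

```text
delta [-10.611  -4.499   2.906] twist -1.224 rows 11.9 0.9 at [137.6 532.5 245.3] 2.8888 t 1.2
```

Request:
jog_arm --targets '[{"grip": 1,"delta_pos": [-10.61,-4.5,2.6],"twist": 0},{"grip": 1,"delta_pos": [-10.61,-4.5,2.6],"twist": 0},{"grip": 1,"delta_pos": [-10.61,-4.5,2.6],"twist": 0},{"grip": 1,"delta_pos": [-10.61,-4.5,2.6],"twist": 0},{"grip": 1,"delta_pos": [-10.61,-4.5,2.6],"twist": 0}]'

```text
t: 1.7
position: [332.4, 382.8, 190.1]
tcp_rot: [3.141, 0.0, 2.889]
wrist_force: [0.5, 1.2, -0.7]
grip_width: 12.0
gripper_force: 0.0
```

```bash
python3 -c "
from h import *
plan((595,182,100),3.017)"
```

```text
delta [-6.089 -2.576  1.801] twist -1.222 rows 6.9 0.9 at [332.4 382.8 190.1] 2.889 t 1.7
```

Request:
jog_arm --targets '[{"grip": 1,"delta_pos": [-6.09,-2.58,1.6],"twist": -1.22},{"grip": 1,"delta_pos": [-6.09,-2.58,1.6],"twist": -1.22},{"grip": 1,"delta_pos": [-6.09,-2.58,1.6],"twist": -1.22},{"grip": 1,"delta_pos": [-6.09,-2.58,1.6],"twist": -1.22},{"grip": 1,"delta_pos": [-6.09,-2.58,1.6],"twist": -1.22}]'

```text
t: 2.2
position: [525.2, 235.2, 131.2]
tcp_rot: [3.141, 0.0, 3.016]
wrist_force: [0.1, 0.8, 0.4]
grip_width: -0.1
gripper_force: 0.0
```

```bash
python3 -c "
from h import *
plan((595,182,90),3.017)"
```

```text
delta [-1.518 -0.881  0.825] twist -0.006 rows 1.9 0.0 at [525.2 235.2 131.2] 3.0164 t 2.2
```

Request:
jog_arm --targets '[{"grip": 1,"delta_pos": [-1.52,-0.88,0.83],"twist": 0},{"grip": 1,"delta_pos": [-1.52,-0.88,0.83],"twist": 0},{"grip": 1,"delta_pos": [-1.52,-0.88,0.83],"twist": 0},{"grip": 1,"delta_pos": [-1.52,-0.88,0.95],"twist": 0},{"grip": 1,"delta_pos": [-1.52,-0.88,1.05],"twist": 0}]'

```text
t: 2.7
position: [593.2, 184.3, 79.2]
tcp_rot: [3.141, 0.0, 3.017]
wrist_force: [-0.0, -0.2, -0.1]
grip_width: -0.1
gripper_force: 0.0
```

```bash
python3 -c "
from h import *
p=snap('top','t1');s=snap('scene','s1')
plan((595,182,76.5),3.017)
import cv2
a=cv2.imread('pics/s1.png')[140:240,190:320];cv2.imwrite('pics/s1b.png',cv2.resize(a,None,fx=5,fy=5,interpolation=2))"
```

```text
delta [-0.049 -0.043  0.048] twist 0.009 rows 0.1 0.0 at [592.8 184.5  78.9] 3.0179 t 2.8
```

View pics/s1b.png

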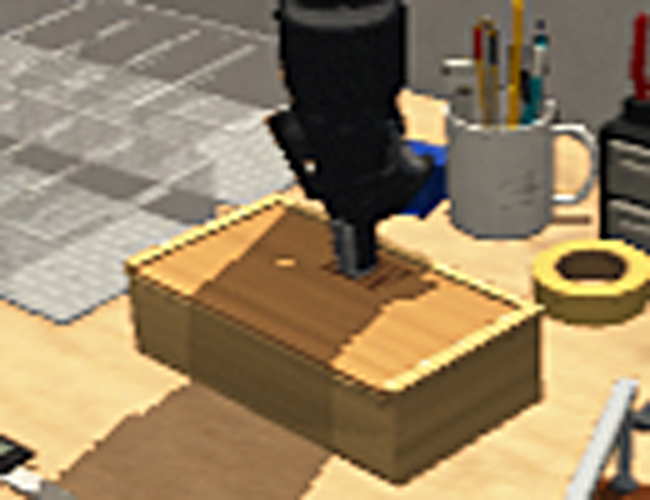

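The closed fingertips sit just above the grip lines, at about (355,270) in the crop. Now I press down.

Request:
jog_arm --targets '[{"grip": 1,"delta_pos": [0,0,0.05],"twist": 0},{"grip": 1,"delta_pos": [0,0,0.1],"twist": 0},{"grip": 1,"delta_pos": [0,0,0.1],"twist": 0}]'

```text
t: 3.1
position: [593.6, 184.3, 76.4]
tcp_rot: [3.141, 0.001, 3.017]
wrist_force: [-11.0, -0.3, 19.6]
grip_width: 0.1
gripper_force: 9.7
```

Request:
jog_arm --targets '[{"grip": 1,"delta_pos": [0.4,0,0.1],"twist": 0},{"grip": 1,"delta_pos": [0.8,0,0.1],"twist": 0},{"grip": 1,"delta_pos": [1.2,0,0.1],"twist": 0},{"grip": 1,"delta_pos": [1.6,0,0.1],"twist": 0},{"grip": 1,"delta_pos": [2.0,0,0.1],"twist": 0}]'

```text
t: 3.6
position: [498.5, 196.3, 76.0]
tcp_rot: [3.138, 0.014, 3.017]
wrist_force: [1.1, -14.2, 58.4]
grip_width: 0.2
gripper_force: 29.4
```

Request:
jog_arm --targets '[{"grip": 1,"delta_pos": [0.1,0,-0.08],"twist": 0},{"grip": 1,"delta_pos": [0.25,0,-0.08],"twist": 0},{"grip": 1,"delta_pos": [0.33,0,-0.08],"twist": 0},{"grip": 1,"delta_pos": [0.36,0,-0.08],"twist": 0},{"grip": 1,"delta_pos": [0.36,0,-0.08],"twist": 0}]'

```text
t: 4.1
position: [478.3, 198.8, 76.3]
tcp_rot: [3.14, 0.006, 3.017]
wrist_force: [-2.1, -5.5, 27.1]
grip_width: -0.2
gripper_force: 13.7
```

```bash
python3 -c "
from h import *
p=snap('top','t2');s=snap('scene','s2')
for q in(p,s): print(spots(q,'lid_grooves'),spots(q,'insert_1_center'))
plan((495,0,200),3.017)
import cv2
a=cv2.imread('pics/s2.png')[140:240,190:330];b=cv2.imread('pics/t2.png')[160:230,190:290];
cv2.imwrite('pics/s2b.png',cv2.resize(a,None,fx=5,fy=5,interpolation=2))"
```

```text
[(0.93, array([443. , 133.8,  61.1]))] [(0.8, array([580.9, 254.6,  36.1]))]
[(0.95, array([445.6, 182.2,  65.9]))] [(0.43, array([584.2, 232.8,  33.7]))]
delta [-0.823 -3.903 -2.474] twist 0.001 rows 4.7 0.0 at [478.4 198.8  76.3] 3.0171 t 4.4
```

View pics/s2b.png

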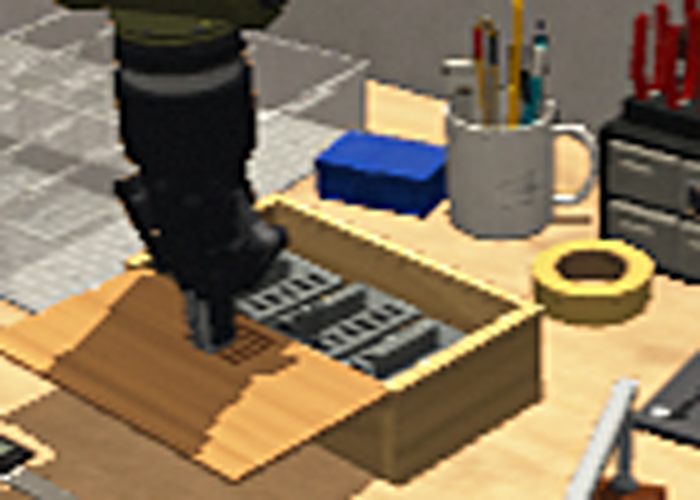

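Request:
jog_arm --targets '[{"grip": 0.8,"delta_pos": [0,0,-0.9],"twist": 0},{"grip": 0.7,"delta_pos": [0,-1,-1.8],"twist": 0},{"grip": 0.6,"delta_pos": [0,-4,-3.2],"twist": 0},{"grip": 0.6,"delta_pos": [0,-4,-3.2],"twist": 0},{"grip": 0.6,"delta_pos": [0,-4,-3.2],"twist": 0}]'

```text
t: 4.9
position: [454.5, 27.2, 220.1]
tcp_rot: [3.142, 0.001, 3.018]
wrist_force: [0.7, 0.6, 1.1]
grip_width: 34.0
gripper_force: 0.0
```

Request:
jog_arm --targets '[{"grip": 0.6,"delta_pos": [0,-3,0],"twist": 0},{"grip": 0.6,"delta_pos": [0,-3,0],"twist": 0},{"grip": 0.6,"delta_pos": [0,-3,0],"twist": 0},{"grip": 0.6,"delta_pos": [0,-3,0],"twist": 0}]'

```text
t: 5.3
position: [435.6, -124.8, 219.1]
tcp_rot: [-3.141, 0.001, 3.011]
wrist_force: [0.8, 0.4, -0.3]
grip_width: 33.6
gripper_force: 0.0
```

```bash
python3 -c "
from h import *
p=snap('top','t3');s=snap('scene','s3')
for q in(p,s): print(spots(q,'insert_1_center'))
print(arm.get_state()['position'],arm.get_state()['grip_width'])
import cv2
a=cv2.imread('pics/s3.png')[150:230,190:300];b=cv2.imread('pics/t3.png')[155:235,190:300];
c=np.hstack([cv2.resize(k,None,fx=3.6,fy=3.6,interpolation=2) for k in(a,b)]);d=cv2.imread('pics/t3.png')[60:320,180:500];
cv2.imwrite('pics/m3.png',np.vstack([c,cv2.resize(d,(c.shape[1]//2,300))if 0 else np.hstack([cv2.resize(d,(c.shape[1]//2,300)),cv2.resize(cv2.imread('pics/s3.png')[130:330,190:490],(c.shape[1]-c.shape[1]//2,300))])]))
print(c.shape)"
```

```text
[(0.69, array([569.9, 259. ,  36.3]))]
[(0.73, array([576.1, 242.5,  35.1])), (0.67, array([452.7, 187.1,  64.9]))]
[ 436.60292546 -119.60919382  218.84501293] 34.22399584087544
(288, 792, 3)
```

View pics/m3.png

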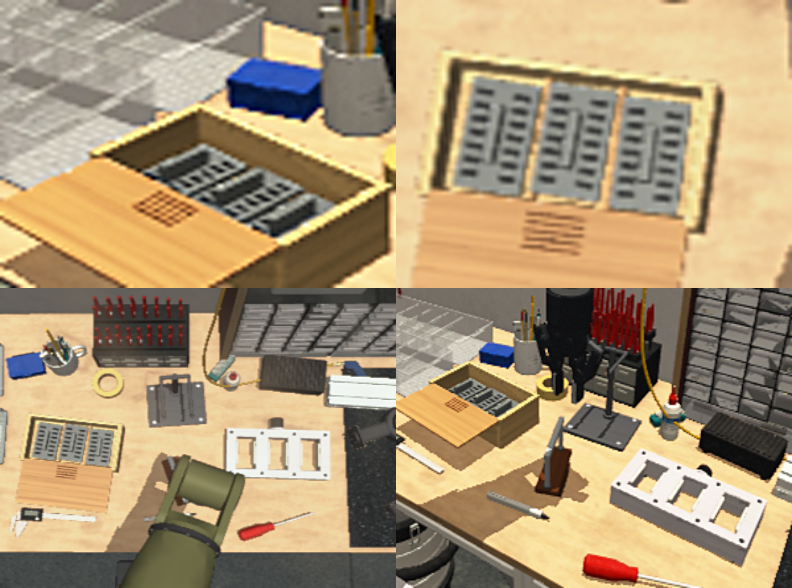

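Three inserts are in the box. In the top crop their ribs are at about (498,135), (572,138) and (650,152). I'll segment the flanges to measure them.

```bash
cat >> h.py <<'E'
def rects(p,roi,lo,hi,smax,z,amin,vmin=0,k=3,up=6):
    "low-saturation blobs in roi -> (centre xyz, yaw of long axis, lengths mm) at height z"
    u0,v0,u1,v1=roi;f=cv2.resize(np.asarray(p['frame'])[v0:v1,u0:u1],None,fx=up,fy=up,interpolation=cv2.INTER_CUBIC)
    h=cv2.cvtColor(f,cv2.COLOR_RGB2HSV);m=((h[...,1]<smax)&(h[...,2]>vmin)).astype(np.uint8)
    m=cv2.morphologyEx(m,cv2.MORPH_CLOSE,np.ones((k*up//2,)*2,np.uint8));m=cv2.morphologyEx(m,cv2.MORPH_OPEN,np.ones((k*up//2,)*2,np.uint8))
    out=[]
    for c in cv2.findContours(m,0,2)[0]:
        if cv2.contourArea(c)<amin*up*up: continue
        b=cv2.boxPoints(cv2.minAreaRect(c));P=np.array([ray(p,(q[0]+.5)/up-.5+u0,(q[1]+.5)/up-.5+v0,z) for q in b])
        e=[P[1]-P[0],P[2]-P[1]];L=[np.linalg.norm(x) for x in e];a=e[int(L[1]>L[0])]
        out.append((np.round(P.mean(0),1),round(np.arctan(a[1]/a[0]),3),np.round(L,1)))
    return out
E
python3 - <<'E'
from h import *
p=snap('top')
for s in(40,60,80):
    print(s);[print(r) for r in rects(p,(198,170,292,214),0,0,s,37,150)]
for v in(180,200): print([r for r in rects(p,(355,175,458,235),0,0,40,40,500,vmin=v,k=1)])
# manual rib centres, from montage
for a in[(498,135),(572,138),(650,152)]: print(ray(p,(a[0]-396)/3.6+190-.4,a[1]/3.6+155-.4,55))
E
```

```text
40
(array([552.9, 120.5,  37. ]), np.float64(-0.117), array([98.3, 58.5]))
(array([565.4, 187. ,  37. ]), np.float64(-0.144), array([97.4, 58.8]))
(array([570.9, 254.3,  37. ]), np.float64(-0.164), array([97.5, 59.2]))
60
(array([552.8, 120.8,  37. ]), np.float64(-0.109), array([99.7, 59.9]))
(array([565.7, 187.2,  37. ]), np.float64(-0.149), array([99.1, 60.3]))
(array([571. , 254.4,  37. ]), np.float64(-0.166), array([99.2, 60.8]))
80
(array([552.4, 120.7,  37. ]), np.float64(-0.119), array([102.4,  61.1]))
(array([565.8, 187.4,  37. ]), np.float64(-0.15), array([100.5,  61.9]))
(array([570.9, 254.7,  37. ]), np.float64(-0.157), array([101. ,  62.9]))
[(array([ 538.1, -324.9,   40. ]), np.float64(1.538), array([136.8, 261.4]))]
[(array([ 538. , -325.2,   40. ]), np.float64(1.536), array([136. , 261.1]))]
[568.58408013 248.39789401  55.        ]
[565.88147687 185.02042357  55.        ]
[553.73715104 118.18808404  55.        ]
```

```bash
cat >> h.py <<'E'
def dots(p,q0):
    "manifold centre/yaw from the dark screw holes on the top face (4x2 grid)"
    g=cv2.cvtColor(np.asarray(p['frame']),cv2.COLOR_RGB2GRAY);up=4;G=cv2.resize(g,None,fx=up,fy=up,interpolation=cv2.INTER_CUBIC)
    best=None
    bh=cv2.morphologyEx(G,cv2.MORPH_BLACKHAT,np.ones((17,17),np.uint8)).astype(float)
    def grid(q,hx,hy,hy2):
        c,s=np.cos(q[2]),np.sin(q[2])
        return [proj(p,[q[0]+c*a-s*b,q[1]+s*a+c*b,40]) for a in(hx,-hx) for b in(hy,hy2,-hy2,-hy)]
    bl=cv2.GaussianBlur(bh,(0,0),3)
    def f(q):
        P=(np.array(grid(q[:3]*[1,1,.01],*q[3:]),np.float32)+.5)*up-.5
        return -cv2.remap(bl,P[:,0].reshape(1,-1),P[:,1].reshape(1,-1),1).sum()
    from scipy.optimize import differential_evolution as de, minimize
    b=[(q0[0]-8,q0[0]+8),(q0[1]-8,q0[1]+8),(q0[2]*100-5,q0[2]*100+5),(50,62),(112,124),(34,46)]
    r=de(f,b,seed=0,maxiter=150,tol=1e-6,polish=False);r=minimize(f,r.x,method='Nelder-Mead')
    return np.round([r.x[0],r.x[1],r.x[2]/100]+list(r.x[3:]),3),round(r.fun)
E
python3 - <<'E'
from h import *
T=snap('top');S=snap('scene')
print(dots(T,(537,-325,-.034)));print(dots(S,(537,-325,-.034)))
plan((553,120.6,125),3.027)
E
```

```text
(array([ 5.35769e+02, -3.23956e+02, -3.30000e-02,  5.37420e+01,
        1.16671e+02,  3.98610e+01]), -787)
(array([ 5.39298e+02, -3.26254e+02, -3.10000e-02,  5.38910e+01,
        1.16698e+02,  3.98910e+01]), -1324)
delta [-1.719  5.049  1.876] twist -0.08 rows 5.7 0.1 at [ 436.7 -119.4  218.8] 3.0186 t 5.65
```

Request:
jog_arm --targets '[{"grip": 0.6,"delta_pos": [-1.72,5.05,1],"twist": 0},{"grip": 0.6,"delta_pos": [-1.72,5.05,1],"twist": 0},{"grip": 0.6,"delta_pos": [-1.72,5.05,1.3],"twist": 0},{"grip": 0.6,"delta_pos": [-1.72,5.05,1.5],"twist": 0},{"grip": 0.6,"delta_pos": [-1.72,5.05,1.5],"twist": 0}]'

```text
t: 6.15
position: [542.2, 98.8, 152.6]
tcp_rot: [3.142, 0.001, 3.018]
wrist_force: [1.3, -0.3, -0.2]
grip_width: 34.1
gripper_force: 0.0
```

```bash
python3 -c "
from h import *
plan((553,120.6,85),3.027)"
```

```text
delta [-0.16   0.459  1.352] twist -0.083 rows 1.4 0.1 at [542.2  98.8 152.6] 3.0183 t 6.15
```

Request:
jog_arm --targets '[{"grip": 0.6,"delta_pos": [-0.16,0.46,0.6],"twist": -0.08},{"grip": 0.6,"delta_pos": [-0.16,0.46,1.2],"twist": -0.08},{"grip": 0.6,"delta_pos": [-0.16,0.46,1.35],"twist": -0.08},{"grip": 0.6,"delta_pos": [-0.16,0.46,1.35],"twist": -0.08},{"grip": 0.6,"delta_pos": [-0.16,0.46,1.35],"twist": -0.08}]'

```text
t: 6.65
position: [553.2, 117.5, 87.2]
tcp_rot: [3.141, 0.002, 3.025]
wrist_force: [-0.4, -0.5, 0.4]
grip_width: 34.4
gripper_force: 0.0
```

```bash
python3 -c "
from h import *
plan((553,120.6,54),3.027)"
```

```text
delta [0.011 0.06  0.663] twist -0.021 rows 0.7 0.0 at [553.2 117.5  87.2] 3.0248 t 6.65
```

Request:
jog_arm --targets '[{"grip": 0.6,"delta_pos": [0.01,0.06,0.3],"twist": 0},{"grip": 0.6,"delta_pos": [0.01,0.06,0.6],"twist": 0},{"grip": 0.6,"delta_pos": [0.01,0.06,0.66],"twist": 0},{"grip": 0.6,"delta_pos": [0.01,0.06,0.66],"twist": 0}]'

```text
t: 7.05
position: [552.1, 120.5, 51.8]
tcp_rot: [-3.141, -0.001, 3.025]
wrist_force: [0.4, -0.0, -0.1]
grip_width: 34.5
gripper_force: 0.0
```

Request:
jog_arm --targets '[{"grip": 0.8,"delta_pos": [0,0,0],"twist": 0},{"grip": 1,"delta_pos": [0,0,0],"twist": 0},{"grip": 1,"delta_pos": [0,0,0],"twist": 0},{"grip": 1,"delta_pos": [0,0,0],"twist": 0}]'

```text
t: 7.45
position: [552.7, 120.7, 53.0]
tcp_rot: [3.141, 0.001, 3.025]
wrist_force: [-0.0, 0.2, 2.6]
grip_width: 8.2
gripper_force: 62.9
```

Request:
jog_arm --targets '[{"grip": 1,"delta_pos": [0,0,-0.8],"twist": 0},{"grip": 1,"delta_pos": [0,0,-1.7],"twist": 0},{"grip": 1,"delta_pos": [0.3,-0.8,-2.5],"twist": 0},{"grip": 1,"delta_pos": [0.3,-1.7,-2.65],"twist": 0},{"grip": 1,"delta_pos": [0.3,-2.6,-2.65],"twist": 0}]'

```text
t: 7.95
position: [522.5, -7.8, 187.6]
tcp_rot: [3.142, 0.004, 3.026]
wrist_force: [0.4, -0.2, -1.1]
grip_width: 8.3
gripper_force: 62.5
```

```bash
python3 -c "
from h import *
plan((540,-245,150),3.1096)
T=snap('top');print(dots(T,(537,-325,-.034)))"
```

```text
delta [-0.893 -4.672  0.752] twist -0.794 rows 4.8 0.6 at [522.5  -7.8 187.6] 3.0265 t 7.95
(array([ 5.35778e+02, -3.23963e+02, -3.30000e-02,  5.37410e+01,
        1.16645e+02,  3.98560e+01]), -848)
```

Request:
jog_arm --targets '[{"grip": 1,"delta_pos": [-0.2,-1,0],"twist": 0},{"grip": 1,"delta_pos": [-0.4,-2,0],"twist": 0},{"grip": 1,"delta_pos": [-0.6,-3,0.2],"twist": -0.4},{"grip": 1,"delta_pos": [-0.8,-4,0.5],"twist": -0.79},{"grip": 1,"delta_pos": [-0.89,-4.67,0.75],"twist": -0.79}]'

```text
t: 8.5
position: [539.3, -246.3, 147.3]
tcp_rot: [-3.141, 0.001, 3.108]
wrist_force: [0.4, 0.8, -1.0]
grip_width: 8.5
gripper_force: 62.5
```

Request:
jog_arm --targets '[{"grip": 1,"delta_pos": [0,0,0],"twist": 0},{"grip": 1,"delta_pos": [0,0,0],"twist": 0}]'

```text
t: 8.7
position: [539.1, -244.2, 147.0]
tcp_rot: [3.141, -0.001, 3.106]
wrist_force: [0.2, 0.8, -0.7]
grip_width: 8.3
gripper_force: 62.4
```

```bash
python3 - <<'E'
from h import *
plan((540,-245,130),3.1096)
T=snap('top','t4');S=snap('scene','s4')
a=cv2.imread('pics/s4.png')[190:320,330:480];b=cv2.imread('pics/t4.png')[150:250,340:460]
cv2.imwrite('pics/m4.png',np.hstack([cv2.resize(a,(400,346),interpolation=2),cv2.resize(b,(400,346),interpolation=2)]))
E
```

```text
delta [-0.018 -0.015  0.34 ] twist -0.034 rows 0.3 0.0 at [ 539.1 -244.2  147. ] 3.106 t 8.7
```

View pics/m4.png

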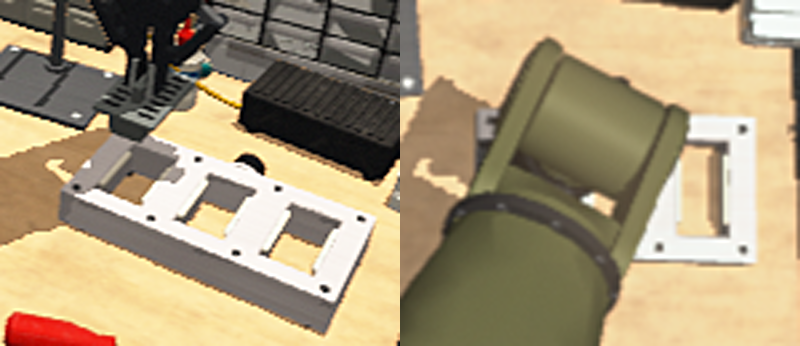

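The scene crop shows the held insert just above and behind the near recess. The arm hides it in the top view. I'll lower it step by step and watch the force.

Request:
jog_arm --targets '[{"grip": 1,"delta_pos": [-0.02,0.01,0.4],"twist": -0.03},{"grip": 1,"delta_pos": [-0.02,0.01,0.8],"twist": -0.03},{"grip": 1,"delta_pos": [-0.02,0.01,1.0],"twist": -0.03},{"grip": 1,"delta_pos": [-0.02,0.01,1.1],"twist": -0.03}]'

```text
t: 9.2
position: [540.6, -242.5, 92.3]
tcp_rot: [3.141, -0.0, 3.112]
wrist_force: [0.2, -0.3, 0.3]
grip_width: 8.4
gripper_force: 62.5
```

```bash
python3 - <<'E'
from h import *
plan((540,-245,80),3.1096)
S=snap('scene','s5')
s=arm.get_state();x,y,z=s['position'];yaw=s['tcp_rot'][2]-np.pi;c,n=np.cos(yaw),np.sin(yaw)
im=cv2.imread('pics/s5.png')[205:305,350:470];im=cv2.resize(im,None,fx=6,fy=6,interpolation=2)
def draw(X0,pts,col):
    q=[((proj(S,[X0[0]+c*a-n*b,X0[1]+n*a+c*b,h])-[350,205]+.5)*6-.5).astype(int) for a,b,h in pts]
    cv2.polylines(im,[np.array(q)],True,col,1)
zf=z-16
draw((x,y),[(49,30,zf),(49,-30,zf),(-49,-30,zf),(-49,30,zf)],(0,0,255))
d=dots(S,(537,-325,-.034))[0];print(d)
X0=(d[0]-n*80,d[1]+c*80)
draw(X0,[(43,24,40),(43,-24,40),(-43,-24,40),(-43,24,40)],(0,255,0))
cv2.imwrite('pics/m5.png',im)
E
```

```text
delta [ 0.01  -0.051  0.246] twist 0.023 rows 0.3 0.0 at [ 540.6 -242.5   92.3] 3.112 t 9.2
[ 5.39334e+02 -3.26238e+02 -3.10000e-02  5.39010e+01  1.16738e+02
  3.99030e+01]
```

View pics/m5.png

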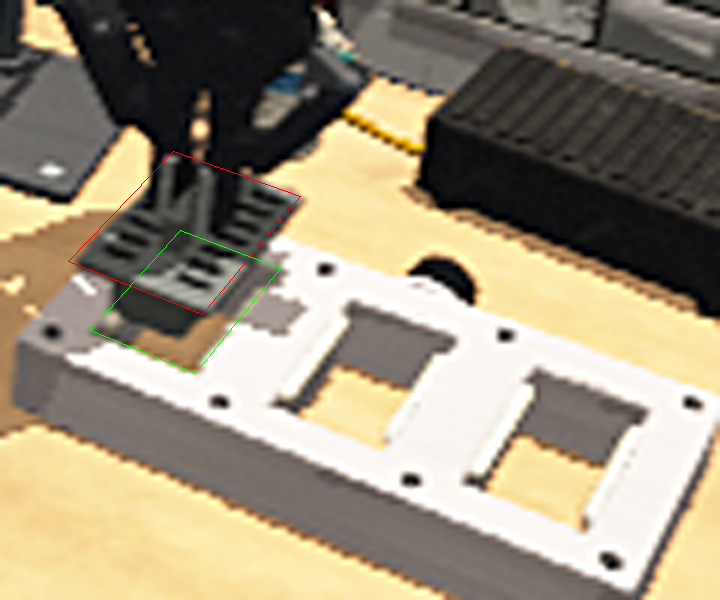

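The predicted flange (red) matches the observed one within about 1 px, so the scene camera's calibration is good here. The target is recess (541.5,-246).

```bash
python3 -c "
from h import *
plan((541.5,-246,86),3.1096)"
```

```text
delta [-0.022 -0.066  0.121] twist 0.02 rows 0.1 0.0 at [ 540.5 -242.7   92.1] 3.1117 t 9.25
```

Request:
jog_arm --targets '[{"grip": 1,"delta_pos": [-0.02,-0.066,0.0],"twist": 0.02},{"grip": 1,"delta_pos": [-0.02,-0.066,0.06],"twist": 0.02},{"grip": 1,"delta_pos": [-0.02,-0.066,0.12],"twist": 0.02},{"grip": 1,"delta_pos": [-0.02,-0.066,0.12],"twist": 0.02}]'

```text
t: 9.65
position: [541.3, -246.7, 86.4]
tcp_rot: [3.141, -0.0, 3.109]
wrist_force: [0.2, -0.5, -1.3]
grip_width: 8.4
gripper_force: 62.5
```

Request:
jog_arm --targets '[{"grip": 1,"delta_pos": [0,0,0.07],"twist": 0},{"grip": 1,"delta_pos": [0,0,0.14],"twist": 0},{"grip": 1,"delta_pos": [0,0,0.14],"twist": 0}]'

```text
t: 9.95
position: [541.1, -246.6, 79.2]
tcp_rot: [3.141, -0.001, 3.109]
wrist_force: [-1.9, 0.2, -0.6]
grip_width: 8.4
gripper_force: 62.5
```

Request:
jog_arm --targets '[{"grip": 1,"delta_pos": [0,0,0.05],"twist": 0},{"grip": 1,"delta_pos": [0,0,0.08],"twist": 0},{"grip": 1,"delta_pos": [0,0,0.08],"twist": 0}]'

```text
t: 10.25
position: [541.2, -246.6, 75.4]
tcp_rot: [3.141, -0.001, 3.109]
wrist_force: [-2.2, -0.2, 0.0]
grip_width: 8.6
gripper_force: 62.7
```

Request:
jog_arm --targets '[{"grip": 1,"delta_pos": [0.03,0,0.02],"twist": 0},{"grip": 1,"delta_pos": [0.03,0,0.03],"twist": 0},{"grip": 1,"delta_pos": [0.03,0,0.03],"twist": 0}]'

```text
t: 10.55
position: [540.0, -246.6, 74.1]
tcp_rot: [-3.142, 0.0, 3.109]
wrist_force: [0.2, -0.1, -0.7]
grip_width: 8.4
gripper_force: 62.5
```

Release by opening to about 30 mm, then lift.

Request:
jog_arm --targets '[{"grip": 0.85,"delta_pos": [0,0,0],"twist": 0},{"grip": 0.7,"delta_pos": [0,0,0],"twist": 0},{"grip": 0.6,"delta_pos": [0,0,0],"twist": 0},{"grip": 0.6,"delta_pos": [0,0,-0.5],"twist": 0},{"grip": 0.6,"delta_pos": [0,0,-1.2],"twist": 0}]'

```text
t: 11.05
position: [539.1, -246.2, 133.2]
tcp_rot: [3.14, -0.003, 3.109]
wrist_force: [0.2, -0.5, 0.9]
grip_width: 34.4
gripper_force: 0.0
```

Request:
jog_arm --targets '[{"grip": 0.6,"delta_pos": [0,0,-1],"twist": 0},{"grip": 0.6,"delta_pos": [0.2,1,-1.2],"twist": 0.5},{"grip": 0.6,"delta_pos": [0.2,2,-1.2],"twist": 1.2},{"grip": 0.6,"delta_pos": [0.2,3,-1.2],"twist": 1.2},{"grip": 0.6,"delta_pos": [0.2,4,-1.2],"twist": 1.2}]'

```text
t: 11.55
position: [536.1, -46.5, 194.5]
tcp_rot: [3.142, 0.001, 2.982]
wrist_force: [1.2, 0.1, -0.3]
grip_width: 34.3
gripper_force: 0.0
```

```bash
python3 - <<'E'
from h import *
plan((565.6,187.2,110),np.pi-.148)
T=snap('top','t6');S=snap('scene','s6')
print(dots(S,(537,-325,-.034)))
for s in(40,60):[print(r) for r in rects(T,(198,170,292,214),0,0,s,37,150)]
for s in(40,60):[print('man',r) for r in rects(T,(362,182,400,224),0,0,s,56,100)]
print(spots(S,'insert_1_center'),spots(T,'insert_1_center'))
E
```

```text
delta [0.159 4.709 1.69 ] twist -0.107 rows 5.0 0.1 at [536.1 -46.5 194.5] 2.9824 t 11.55
(array([ 5.39308e+02, -3.26254e+02, -3.10000e-02,  5.39040e+01,
        1.16694e+02,  3.98980e+01]), -1249)
(array([565.4, 187. ,  37. ]), np.float64(-0.149), array([97.4, 58.9]))
(array([570.9, 254.3,  37. ]), np.float64(-0.163), array([97.4, 59.2]))
(array([565.7, 187.2,  37. ]), np.float64(-0.149), array([99.1, 60.3]))
(array([571.1, 254.4,  37. ]), np.float64(-0.166), array([99.4, 60.9]))
man (array([ 536. , -248.8,   56. ]), np.float64(-0.013), array([128.1, 115.5]))
man (array([ 536. , -248.8,   56. ]), np.float64(-0.013), array([128.1, 115.5]))
[(0.59, array([574.2, 241.9,  34.1]))] [(0.71, array([567.4, 253.8,  34.8]))]
```

Insert 2 (middle) next.

Request:
jog_arm --targets '[{"grip": 0.6,"delta_pos": [0.03,1,0.2],"twist": 0},{"grip": 0.6,"delta_pos": [0.06,2,0.5],"twist": -0.1},{"grip": 0.6,"delta_pos": [0.1,3,0.9],"twist": -0.1},{"grip": 0.6,"delta_pos": [0.16,4,1.3],"twist": -0.1},{"grip": 0.6,"delta_pos": [0.16,4.71,1.69],"twist": -0.1}]'

```text
t: 12.25
position: [566.3, 184.8, 110.0]
tcp_rot: [3.141, 0.001, 2.992]
wrist_force: [1.1, -0.1, 0.8]
grip_width: 34.1
gripper_force: 0.0
```

Request:
jog_arm --targets '[{"grip": 0.6,"delta_pos": [0,0,0.3],"twist": 0},{"grip": 0.6,"delta_pos": [0,0,0.5],"twist": 0},{"grip": 0.6,"delta_pos": [0,0,0.5],"twist": 0}]'

```text
t: 12.55
position: [565.3, 182.4, 84.0]
tcp_rot: [-3.141, -0.002, 2.992]
wrist_force: [0.5, -0.9, -0.9]
grip_width: 34.1
gripper_force: 0.0
```

```bash
python3 -c "
from h import *
plan((565.6,187.2,53),np.pi-.148)"
```

```text
delta [0.009 0.096 0.621] twist -0.018 rows 0.6 0.0 at [565.3 182.4  84. ] 2.9917 t 12.55
```

Request:
jog_arm --targets '[{"grip": 0.6,"delta_pos": [0.01,0.096,0.2],"twist": 0},{"grip": 0.6,"delta_pos": [0.01,0.096,0.5],"twist": 0},{"grip": 0.6,"delta_pos": [0.01,0.096,0.62],"twist": 0},{"grip": 0.6,"delta_pos": [0.01,0.096,0.62],"twist": 0}]'

```text
t: 12.95
position: [565.2, 188.6, 53.1]
tcp_rot: [-3.141, -0.002, 2.993]
wrist_force: [0.3, 0.1, -0.4]
grip_width: 34.4
gripper_force: 0.0
```

Request:
jog_arm --targets '[{"grip": 0.8,"delta_pos": [0,0,0],"twist": 0},{"grip": 1,"delta_pos": [0,0,0],"twist": 0},{"grip": 1,"delta_pos": [0,0,0],"twist": 0},{"grip": 1,"delta_pos": [0,0,0],"twist": 0}]'

```text
t: 13.35
position: [566.0, 189.1, 54.8]
tcp_rot: [3.141, 0.001, 2.994]
wrist_force: [-0.5, -1.1, 4.8]
grip_width: 8.1
gripper_force: 61.4
```

Request:
jog_arm --targets '[{"grip": 1,"delta_pos": [0,0,-0.8],"twist": 0},{"grip": 1,"delta_pos": [0,0,-1.7],"twist": 0},{"grip": 1,"delta_pos": [0.5,-0.8,-2.5],"twist": 0},{"grip": 1,"delta_pos": [0.5,-1.7,-2.65],"twist": 0},{"grip": 1,"delta_pos": [0.5,-2.6,-2.65],"twist": 0}]'

```text
t: 13.85
position: [521.5, 63.5, 189.2]
tcp_rot: [3.141, 0.004, 2.996]
wrist_force: [1.2, -0.5, -1.2]
grip_width: 8.2
gripper_force: 61.0
```

Request:
jog_arm --targets '[{"grip": 1,"delta_pos": [0,-1,0],"twist": 0},{"grip": 1,"delta_pos": [-0.1,-2,0],"twist": 0},{"grip": 1,"delta_pos": [-0.2,-3,0],"twist": -0.4},{"grip": 1,"delta_pos": [-0.3,-4,0],"twist": -1.0},{"grip": 1,"delta_pos": [-0.5,-5,0],"twist": -1.1}]'

```text
t: 14.35
position: [508.9, -187.0, 187.1]
tcp_rot: [-3.142, 0.0, 3.111]
wrist_force: [1.1, 0.3, -0.6]
grip_width: 8.4
gripper_force: 61.0
```

```bash
python3 -c "
from h import *
plan((539.3,-326.3,125),3.1096)
S=snap('scene');print(dots(S,(537,-325,-.034)))"
```

```text
delta [-0.694 -2.765  1.242] twist 0.012 rows 3.1 0.0 at [ 508.9 -187.   187.1] 3.1109 t 14.35
(array([ 5.39301e+02, -3.26253e+02, -3.10000e-02,  5.38980e+01,
        1.16696e+02,  3.99000e+01]), -1221)
```

Request:
jog_arm --targets '[{"grip": 1,"delta_pos": [-0.3,-0.9,0],"twist": 0},{"grip": 1,"delta_pos": [-0.5,-1.8,0.2],"twist": 0},{"grip": 1,"delta_pos": [-0.69,-2.77,0.8],"twist": 0},{"grip": 1,"delta_pos": [-0.69,-2.77,1.24],"twist": 0},{"grip": 1,"delta_pos": [-0.69,-2.77,1.24],"twist": 0}]'

```text
t: 14.9
position: [537.9, -324.9, 120.8]
tcp_rot: [3.138, -0.006, 3.107]
wrist_force: [-1.5, -0.0, -1.9]
grip_width: 8.4
gripper_force: 61.0
```

```bash
python3 -c "
from h import *
plan((539.3,-326.3,92),3.1096)"
```

```text
delta [-0.03  -0.028  0.575] twist -0.027 rows 0.6 0.0 at [ 537.9 -324.9  120.8] 3.1068 t 14.9
```

Request:
jog_arm --targets '[{"grip": 1,"delta_pos": [-0.03,-0.03,0.2],"twist": -0.03},{"grip": 1,"delta_pos": [-0.03,-0.03,0.45],"twist": -0.03},{"grip": 1,"delta_pos": [-0.03,-0.03,0.57],"twist": -0.03},{"grip": 1,"delta_pos": [-0.03,-0.03,0.57],"twist": -0.03},{"grip": 1,"delta_pos": [-0.03,-0.03,0.57],"twist": -0.03}]'

```text
t: 15.4
position: [541.2, -325.9, 96.8]
tcp_rot: [-3.141, 0.0, 3.112]
wrist_force: [-0.1, 0.3, 0.4]
grip_width: 8.0
gripper_force: 61.0
```

```bash
python3 - <<'E'
from h import *
plan((539.3,-326.3,86),3.1096)
S=snap('scene','s7')
s=arm.get_state();x,y,z=s['position'];yaw=s['tcp_rot'][2]-np.pi;c,n=np.cos(yaw),np.sin(yaw)
im=cv2.imread('pics/s7.png')[205:305,350:470];im=cv2.resize(im,None,fx=6,fy=6,interpolation=2)
def draw(X0,pts,col):
    q=[((proj(S,[X0[0]+c*a-n*b,X0[1]+n*a+c*b,h])-[350,205]+.5)*6-.5).astype(int) for a,b,h in pts]
    cv2.polylines(im,[np.array(q)],True,col,1)
R=lambda h:[(49,30,h),(49,-30,h),(-49,-30,h),(-49,30,h)]
draw((x,y),R(z-17),(0,0,255))
draw((539.3-n*80,-326.3+c*80),R(56.5),(0,255,0))
cv2.imwrite('pics/m7.png',im)
E
```

```text
delta [ 0.038 -0.008  0.217] twist 0.026 rows 0.2 0.0 at [ 541.2 -325.9   96.8] 3.1123 t 15.4
```

View pics/m7.png

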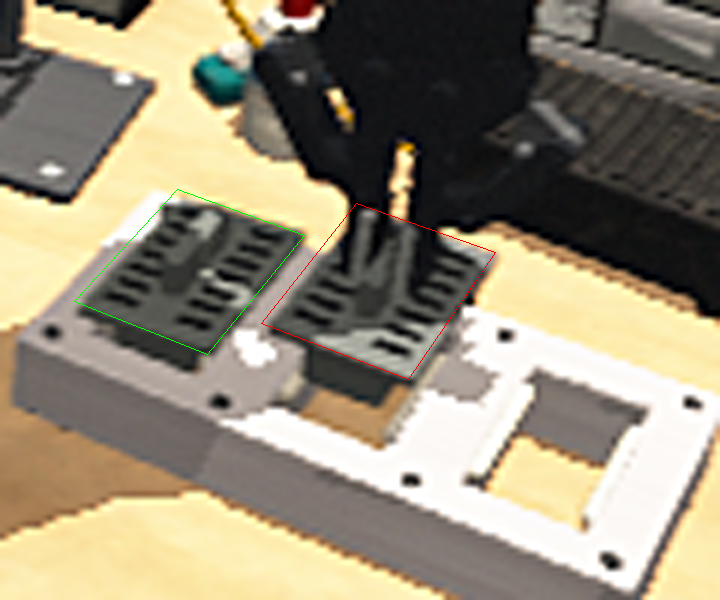

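Insert 1 sits level in its recess, matching the green outline, and insert 2 is over the middle recess, matching the red one. I'll continue lowering.

Request:
jog_arm --targets '[{"grip": 1,"delta_pos": [0.03,-0.01,0.1],"twist": 0.02},{"grip": 1,"delta_pos": [0.03,-0.01,0.2],"twist": 0.02},{"grip": 1,"delta_pos": [0.03,-0.01,0.26],"twist": 0.02},{"grip": 1,"delta_pos": [0.03,-0.01,0.26],"twist": 0.02}]'

```text
t: 15.85
position: [539.2, -326.5, 82.6]
tcp_rot: [3.141, -0.001, 3.11]
wrist_force: [-0.4, 0.5, 0.7]
grip_width: 8.4
gripper_force: 61.0
```

Request:
jog_arm --targets '[{"grip": 1,"delta_pos": [0,0,0.05],"twist": 0},{"grip": 1,"delta_pos": [0,0,0.1],"twist": 0},{"grip": 1,"delta_pos": [0,0,0.14],"twist": 0},{"grip": 1,"delta_pos": [0,0,0.14],"twist": 0}]'

```text
t: 16.25
position: [539.3, -326.6, 75.9]
tcp_rot: [3.141, -0.0, 3.11]
wrist_force: [-0.2, 0.4, -0.8]
grip_width: 8.3
gripper_force: 61.0
```

Request:
jog_arm --targets '[{"grip": 0.85,"delta_pos": [0,0,0],"twist": 0},{"grip": 0.7,"delta_pos": [0,0,0],"twist": 0},{"grip": 0.6,"delta_pos": [0,0,0],"twist": 0},{"grip": 0.6,"delta_pos": [0,0,-0.5],"twist": 0},{"grip": 0.6,"delta_pos": [0,0,-1.2],"twist": 0}]'

```text
t: 16.75
position: [538.7, -326.2, 135.4]
tcp_rot: [3.14, -0.003, 3.11]
wrist_force: [-0.7, -0.5, 0.4]
grip_width: 34.3
gripper_force: 0.0
```

Request:
jog_arm --targets '[{"grip": 0.6,"delta_pos": [0,0,-1],"twist": 0},{"grip": 0.6,"delta_pos": [0.2,1,-1.3],"twist": 0.5},{"grip": 0.6,"delta_pos": [0.2,2,-1.3],"twist": 1.2},{"grip": 0.6,"delta_pos": [0.2,3,-1.3],"twist": 1.3},{"grip": 0.6,"delta_pos": [0.2,4,-1.3],"twist": 1.3}]'

```text
t: 17.25
position: [535.4, -127.6, 201.8]
tcp_rot: [-3.141, 0.001, 2.973]
wrist_force: [1.7, 0.4, 0.5]
grip_width: 34.0
gripper_force: 0.0
```

Request:
jog_arm --targets '[{"grip": 0.6,"delta_pos": [0,1,0],"twist": 0},{"grip": 0.6,"delta_pos": [0,2,0],"twist": 0},{"grip": 0.6,"delta_pos": [-0.1,3,0],"twist": 0},{"grip": 0.6,"delta_pos": [-0.2,4,0],"twist": 0},{"grip": 0.6,"delta_pos": [-0.2,5,0],"twist": 0}]'

```text
t: 17.75
position: [587.7, 117.0, 201.6]
tcp_rot: [3.141, 0.001, 2.974]
wrist_force: [0.3, -1.0, 1.0]
grip_width: 34.1
gripper_force: 0.0
```

```bash
python3 -c "
from h import *
plan((571,254.3,110),np.pi-.165)
S=snap('scene');print(dots(S,(537,-325,-.034)))
"
```

```text
delta [0.788 2.652 1.831] twist -0.029 rows 3.3 0.0 at [587.7 117.  201.6] 2.9735 t 17.75
(array([ 5.39309e+02, -3.26253e+02, -3.10000e-02,  5.39030e+01,
        1.16696e+02,  3.98980e+01]), -1260)
```

Request:
jog_arm --targets '[{"grip": 0.6,"delta_pos": [0.25,0.9,0.3],"twist": 0},{"grip": 0.6,"delta_pos": [0.5,1.8,0.8],"twist": 0},{"grip": 0.6,"delta_pos": [0.79,2.65,1.4],"twist": 0},{"grip": 0.6,"delta_pos": [0.79,2.65,2.2],"twist": 0},{"grip": 0.6,"delta_pos": [0.79,2.65,2.3],"twist": 0}]'

```text
t: 18.3
position: [567.8, 252.6, 81.4]
tcp_rot: [-3.138, -0.007, 2.976]
wrist_force: [-0.4, -0.6, -1.0]
grip_width: 34.1
gripper_force: 0.0
```

```bash
python3 -c "
from h import *
plan((571,254.3,54),np.pi-.165)"
```

```text
delta [-0.057  0.044  0.548] twist -0.008 rows 0.6 0.0 at [567.8 252.6  81.4] 2.9758 t 18.3
```

Request:
jog_arm --targets '[{"grip": 0.6,"delta_pos": [0,0.04,0.1],"twist": 0},{"grip": 0.6,"delta_pos": [0,0.04,0.2],"twist": 0},{"grip": 0.6,"delta_pos": [0,0.04,0.2],"twist": 0}]'

```text
t: 18.6
position: [571.6, 253.5, 77.5]
tcp_rot: [3.141, 0.001, 2.972]
wrist_force: [-0.5, 0.4, 0.7]
grip_width: 34.6
gripper_force: 0.0
```

```bash
python3 -c "
from h import *
plan((571,254.3,54),np.pi-.165)"
```

```text
delta [0.015 0.014 0.47 ] twist -0.04 rows 0.5 0.0 at [571.6 253.5  77.5] 2.9724 t 18.6
```

Request:
jog_arm --targets '[{"grip": 0.6,"delta_pos": [0.01,0.01,0.2],"twist": 0},{"grip": 0.6,"delta_pos": [0.01,0.01,0.4],"twist": 0},{"grip": 0.6,"delta_pos": [0.01,0.01,0.47],"twist": 0},{"grip": 0.6,"delta_pos": [0.01,0.01,0.47],"twist": 0}]'

```text
t: 19.0
position: [570.1, 254.5, 51.9]
tcp_rot: [-3.141, -0.001, 2.974]
wrist_force: [-0.2, -0.6, 0.3]
grip_width: 34.3
gripper_force: 0.0
```

Request:
jog_arm --targets '[{"grip": 0.8,"delta_pos": [0,0,0],"twist": 0},{"grip": 1,"delta_pos": [0,0,0],"twist": 0},{"grip": 1,"delta_pos": [0,0,0],"twist": 0},{"grip": 1,"delta_pos": [0,0,0],"twist": 0}]'

```text
t: 19.4
position: [570.6, 254.8, 53.1]
tcp_rot: [3.141, 0.0, 2.974]
wrist_force: [0.1, -0.0, 2.2]
grip_width: 8.6
gripper_force: 62.4
```

Request:
jog_arm --targets '[{"grip": 1,"delta_pos": [0,0,-0.8],"twist": 0},{"grip": 1,"delta_pos": [0,0,-1.7],"twist": 0},{"grip": 1,"delta_pos": [0.4,-0.8,-2.5],"twist": 0},{"grip": 1,"delta_pos": [0.4,-1.7,-2.65],"twist": 0},{"grip": 1,"delta_pos": [0.4,-2.6,-2.65],"twist": 0}]'

```text
t: 19.9
position: [528.7, 129.1, 187.7]
tcp_rot: [3.14, 0.004, 2.975]
wrist_force: [1.3, -1.4, -0.3]
grip_width: 8.5
gripper_force: 62.2
```

Request:
jog_arm --targets '[{"grip": 1,"delta_pos": [0,-1,0],"twist": 0},{"grip": 1,"delta_pos": [0,-2,0],"twist": -0.2},{"grip": 1,"delta_pos": [0,-3,0],"twist": -0.5},{"grip": 1,"delta_pos": [0,-4,0],"twist": -0.9},{"grip": 1,"delta_pos": [0,-5,0],"twist": -1.25}]'

```text
t: 20.4
position: [486.4, -118.4, 185.6]
tcp_rot: [-3.141, 0.0, 3.106]
wrist_force: [1.1, -0.1, -0.2]
grip_width: 8.3
gripper_force: 62.2
```

```bash
python3 -c "
from h import *
plan((536.8,-406.2,130),3.1096)
S=snap('scene');print(dots(S,(537,-325,-.034)))
"
```

```text
delta [-1.21  -5.716  1.111] twist -0.031 rows 5.9 0.0 at [ 486.4 -118.4  185.6] 3.1063 t 20.4
(array([ 5.39305e+02, -3.26252e+02, -3.10000e-02,  5.39000e+01,
        1.16694e+02,  3.99070e+01]), -1232)
```

Request:
jog_arm --targets '[{"grip": 1,"delta_pos": [-0.2,-1,0],"twist": 0},{"grip": 1,"delta_pos": [-0.4,-2,0],"twist": 0},{"grip": 1,"delta_pos": [-0.6,-2.9,0],"twist": 0},{"grip": 1,"delta_pos": [-0.9,-3.8,0],"twist": 0},{"grip": 1,"delta_pos": [-1.1,-4.7,0.1],"twist": 0}]'

```text
t: 20.95
position: [533.9, -355.5, 180.9]
tcp_rot: [-3.141, 0.001, 3.104]
wrist_force: [0.6, 0.7, 0.2]
grip_width: 8.5
gripper_force: 62.3
```

Request:
jog_arm --targets '[{"grip": 1,"delta_pos": [-0.11,-0.6,0.2],"twist": 0},{"grip": 1,"delta_pos": [-0.11,-1.0,0.6],"twist": 0},{"grip": 1,"delta_pos": [-0.11,-1.0,1.0],"twist": 0},{"grip": 1,"delta_pos": [-0.11,-1.0,1.0],"twist": 0}]'

```text
t: 21.35
position: [535.9, -403.2, 126.9]
tcp_rot: [3.138, -0.004, 3.104]
wrist_force: [-0.1, -0.5, -0.9]
grip_width: 8.6
gripper_force: 62.2
```

```bash
python3 -c "
from h import *
plan((536.8,-406.2,95),3.1096)"
```

```text
delta [-0.021 -0.058  0.639] twist -0.057 rows 0.6 0.0 at [ 535.9 -403.2  126.9] 3.1036 t 21.35
```

Request:
jog_arm --targets '[{"grip": 1,"delta_pos": [-0.02,-0.06,0.3],"twist": -0.05},{"grip": 1,"delta_pos": [-0.02,-0.06,0.55],"twist": -0.05},{"grip": 1,"delta_pos": [-0.02,-0.06,0.6],"twist": -0.05},{"grip": 1,"delta_pos": [-0.02,-0.06,0.6],"twist": -0.05},{"grip": 1,"delta_pos": [-0.02,-0.06,0.6],"twist": -0.05}]'

```text
t: 21.85
position: [538.2, -406.7, 101.0]
tcp_rot: [-3.141, 0.001, 3.11]
wrist_force: [-1.1, 0.1, -0.1]
grip_width: 8.3
gripper_force: 62.2
```

```bash
python3 -c "
from h import *
plan((536.8,-406.2,82),3.1096)"
```

```text
delta [0.029 0.009 0.379] twist 0.004 rows 0.4 0.0 at [ 538.2 -406.7  101. ] 3.11 t 21.85
```

Request:
jog_arm --targets '[{"grip": 1,"delta_pos": [0.03,0.01,0.1],"twist": 0},{"grip": 1,"delta_pos": [0.03,0.01,0.2],"twist": 0},{"grip": 1,"delta_pos": [0.03,0.01,0.3],"twist": 0},{"grip": 1,"delta_pos": [0.03,0.01,0.38],"twist": 0},{"grip": 1,"delta_pos": [0.03,0.01,0.38],"twist": 0}]'

```text
t: 22.35
position: [536.2, -405.9, 80.4]
tcp_rot: [3.141, -0.001, 3.11]
wrist_force: [-0.8, 1.0, -1.3]
grip_width: 8.4
gripper_force: 62.2
```

Request:
jog_arm --targets '[{"grip": 1,"delta_pos": [0,0,0.05],"twist": 0},{"grip": 1,"delta_pos": [0,0,0.1],"twist": 0},{"grip": 1,"delta_pos": [0,0,0.12],"twist": 0},{"grip": 1,"delta_pos": [0,0,0.12],"twist": 0}]'

```text
t: 22.75
position: [536.4, -406.1, 75.1]
tcp_rot: [3.141, -0.0, 3.11]
wrist_force: [-0.3, -0.2, -0.6]
grip_width: 8.4
gripper_force: 62.2
```

Request:
jog_arm --targets '[{"grip": 0.85,"delta_pos": [0,0,0.02],"twist": 0},{"grip": 0.7,"delta_pos": [0,0,0.02],"twist": 0},{"grip": 0.6,"delta_pos": [0,0,0],"twist": 0},{"grip": 0.6,"delta_pos": [0,0,-0.5],"twist": 0},{"grip": 0.6,"delta_pos": [0,0,-1.4],"twist": 0}]'

```text
t: 23.25
position: [535.4, -405.3, 143.1]
tcp_rot: [3.138, -0.005, 3.11]
wrist_force: [-0.1, -0.0, -0.8]
grip_width: 33.9
gripper_force: 0.0
```

```bash
python3 - <<'E'
from h import *
T=snap('top','t8');S=snap('scene','s8')
print(dots(S,(537,-325,-.034)))
print(spots(T,'pusher_bar'),spots(S,'pusher_bar'))
s=cv2.imread('pics/s8.png');t=cv2.imread('pics/t8.png')
a=cv2.resize(s[205:280,285:335],(400,600),interpolation=2);b=cv2.resize(t[195:255,305:345],(400,600),interpolation=2)
m=np.hstack([a,b])
def draw(q,sc,off,P,col):
    c,n=np.cos(q[2]),np.sin(q[2])
    for X in([(62,6,104),(62,-6,104),(-62,-6,104),(-62,6,104)],[(64,23,36),(64,-23,36),(-64,-23,36),(-64,23,36)]):
        pts=[((proj(P,[q[0]+c*i-n*j,q[1]+n*i+c*j,h])-off+.5)*sc-.5) for i,j,h in X]
        if P is T: pts=[p+[400,0] for p in pts]
        cv2.polylines(m,[np.array(pts).astype(int)],True,col,1)
q=(464,-79.5,.375)
draw(q,8,np.array([285,205]),S,(0,255,0));draw(q,10,np.array([305,195]),T,(0,255,0))
cv2.imwrite('pics/m8.png',m)
E
```

```text
(array([ 5.39419e+02, -3.26168e+02, -3.10000e-02,  5.40470e+01,
        1.16762e+02,  4.01570e+01]), -997)
[(0.69, array([460.5, -74.3,  34. ]))] [(0.72, array([455.7, -87. ,  31.2]))]
```

View pics/m8.png

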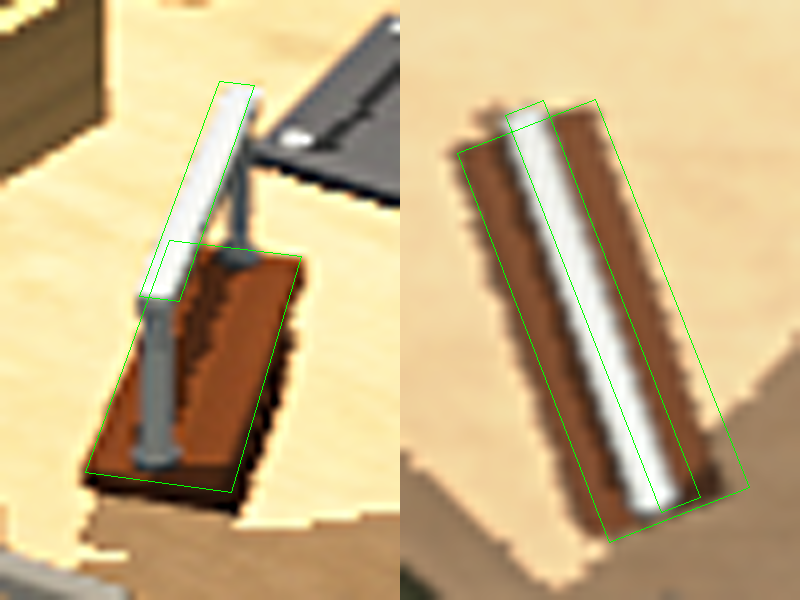

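The green outline is off by a few mm. Using the observed bar ends (scene crop (240,88)/(160,297), top crop (526,108)/(657,510)) and block corners, I'll refit.

```bash
python3 - <<'E'
from h import *
T=snap('top');S=snap('scene')
s=lambda a:((a[0]+.5)/8-.5+285,(a[1]+.5)/8-.5+205)
t=lambda a:((a[0]-399.5)/10-.5+305,(a[1]+.5)/10-.5+195)
oS=[(S,(62,0,104),s((240,87))),(S,(-62,0,104),s((160,297))),(S,(64,-23,36),s((302,257))),(S,(-64,23,36),s((85,471)))]
oT=[(T,(62,0,104),t((526,108))),(T,(-62,0,104),t((657,511))),(T,(64,23,36),t((455,152))),(T,(64,-23,36),t((592,108))),(T,(-64,23,36),t((590,538)))]
for o in(oS,oT,oS+oT):
    q,r=fit(o,[464,-79,.37]);print(np.round(q,3),r.tolist())
E
```

```text
[ 4.64239e+02 -7.97320e+01  3.69000e-01] [[-0.1, -0.5], [-0.1, 0.2], [0.2, -0.0], [0.0, 0.2]]
[ 4.63118e+02 -7.61680e+01  3.28000e-01] [[-0.4, 0.0], [0.3, 0.1], [-0.1, -0.2], [0.3, -0.6], [-0.2, 0.8]]
[ 4.63966e+02 -7.82380e+01  3.54000e-01] [[-0.3, -0.5], [-1.0, -0.0], [-0.0, -0.0], [-0.9, -0.1], [-0.2, -0.1], [1.5, -0.4], [0.2, -0.1], [0.4, -0.9], [1.1, 0.5]]
```

```bash
python3 -c "
from h import *
plan((464.2,-79.2,145),np.pi+.35)"
```

```text
delta [ 1.647  6.485 -0.011] twist -3.646 rows 6.7 2.5 at [ 536.2 -405.9  144.4] 3.1098 t 23.55
```

Request:
jog_arm --targets '[{"grip": 0.4,"delta_pos": [0.2,0.9,-0.2],"twist": 0},{"grip": 0.4,"delta_pos": [0.4,1.9,-0.2],"twist": 0},{"grip": 0.4,"delta_pos": [0.8,2.8,-0.2],"twist": 0},{"grip": 0.4,"delta_pos": [1.0,3.7,-0.2],"twist": 0},{"grip": 0.4,"delta_pos": [1.3,4.6,-0.2],"twist": 0}]'

```text
t: 24.05
position: [477.8, -172.3, 154.3]
tcp_rot: [3.141, -0.001, 3.11]
wrist_force: [1.6, 0.3, 1.0]
grip_width: 51.3
gripper_force: 0.0
```

Request:
jog_arm --targets '[{"grip": 0.4,"delta_pos": [0.2,0.9,0],"twist": -1.2},{"grip": 0.4,"delta_pos": [0.34,1.7,0],"twist": -2.4},{"grip": 0.4,"delta_pos": [0.34,1.87,0],"twist": -3.6},{"grip": 0.4,"delta_pos": [0.34,1.87,0],"twist": -3.6},{"grip": 0.4,"delta_pos": [0.34,1.87,0],"twist": -3.6}]'

```text
t: 24.55
position: [464.7, -80.5, 154.8]
tcp_rot: [3.141, -0.001, -2.8]
wrist_force: [-0.2, -0.3, -0.8]
grip_width: 51.5
gripper_force: 0.0
```

```bash
python3 -c "
from h import *
plan((464.2,-79.2,115),np.pi+.35)"
```

```text
delta [0.001 0.028 0.796] twist -0.08 rows 0.8 0.1 at [464.7 -80.5 154.8] -2.8 t 24.55
```

Request:
jog_arm --targets '[{"grip": 0.4,"delta_pos": [0,0.02,0.4],"twist": -0.08},{"grip": 0.4,"delta_pos": [0,0.02,0.8],"twist": -0.08},{"grip": 0.4,"delta_pos": [0,0.02,1.1],"twist": -0.08},{"grip": 0.4,"delta_pos": [0,0.02,1.23],"twist": -0.08},{"grip": 0.4,"delta_pos": [0,0.02,1.23],"twist": -0.08}]'

```text
t: 25.05
position: [464.1, -79.9, 93.0]
tcp_rot: [3.141, -0.002, -2.791]
wrist_force: [0.1, -0.5, 0.2]
grip_width: 51.3
gripper_force: 0.0
```

Request:
jog_arm --targets '[{"grip": 0.7,"delta_pos": [0,0,0],"twist": 0},{"grip": 1,"delta_pos": [0,0,0],"twist": 0},{"grip": 1,"delta_pos": [0,0,0],"twist": 0},{"grip": 1,"delta_pos": [0,0,0],"twist": 0},{"grip": 1,"delta_pos": [0,0,0],"twist": 0}]'

```text
t: 25.55
position: [464.6, -79.2, 94.4]
tcp_rot: [-3.141, 0.001, -2.788]
wrist_force: [-2.8, 1.8, 7.4]
grip_width: 10.9
gripper_force: 58.8
```

Request:
jog_arm --targets '[{"grip": 1,"delta_pos": [0,0,-0.5],"twist": 0},{"grip": 1,"delta_pos": [0,0,-1.2],"twist": 0},{"grip": 1,"delta_pos": [0,0,-2.0],"twist": 0},{"grip": 1,"delta_pos": [0,0,-2.2],"twist": 0}]'

```text
t: 25.95
position: [465.5, -79.5, 207.5]
tcp_rot: [-3.138, 0.005, -2.788]
wrist_force: [0.4, 0.3, -4.6]
grip_width: 10.4
gripper_force: 59.6
```

```bash
python3 -c "
from h import *
plan((541.5,-246.2,205),3.1106);print(arm.get_state()['wrist_force'],arm.get_state()['moment'])"
```

```text
delta [-0.271 -3.654  0.051] twist 3.671 rows 3.7 2.6 at [465.5 -79.5 207.5] -2.7881 t 25.95
[ 0.36181716  0.31018512 -4.59642473] [-0.04725585 -0.01377184 -0.00922438]
```

Request:
jog_arm --targets '[{"grip": 1,"delta_pos": [-0.07,-0.9,0],"twist": 0.9},{"grip": 1,"delta_pos": [-0.14,-1.8,0],"twist": 1.8},{"grip": 1,"delta_pos": [-0.2,-2.7,0],"twist": 2.7},{"grip": 1,"delta_pos": [-0.27,-3.4,0],"twist": 3.67},{"grip": 1,"delta_pos": [-0.27,-3.65,0],"twist": 3.67}]'

```text
t: 26.45
position: [540.5, -248.3, 201.7]
tcp_rot: [3.141, -0.002, 3.105]
wrist_force: [-0.6, 0.2, -4.0]
grip_width: 10.6
gripper_force: 59.7
```

Request:
jog_arm --targets '[{"grip": 1,"delta_pos": [0,0,0],"twist": 0},{"grip": 1,"delta_pos": [0,0,0.1],"twist": 0},{"grip": 1,"delta_pos": [0,0,0.1],"twist": 0}]'

```text
t: 26.75
position: [539.8, -244.5, 197.7]
tcp_rot: [3.141, -0.002, 3.112]
wrist_force: [-0.9, 0.4, -3.6]
grip_width: 10.6
gripper_force: 59.6
```

```bash
python3 -c "
from h import *
plan((541.5,-246.2,175),3.1106)
S=snap('scene','s9');print(dots(S,(537,-325,-.034)))"
```

```text
delta [-0.035 -0.032  0.454] twist 0.017 rows 0.5 0.0 at [ 539.8 -244.5  197.7] 3.1124 t 26.75
(array([ 5.39350e+02, -3.26169e+02, -3.10000e-02,  5.40460e+01,
        1.16783e+02,  4.00200e+01]), -1143)
```

Request:
jog_arm --targets '[{"grip": 1,"delta_pos": [-0.035,-0.03,0.3],"twist": 0},{"grip": 1,"delta_pos": [-0.035,-0.03,0.6],"twist": 0},{"grip": 1,"delta_pos": [-0.035,-0.03,0.8],"twist": 0},{"grip": 1,"delta_pos": [-0.035,-0.03,0.8],"twist": 0}]'

```text
t: 27.2
position: [541.3, -246.8, 156.4]
tcp_rot: [3.14, -0.003, 3.111]
wrist_force: [0.0, 0.3, -3.7]
grip_width: 10.8
gripper_force: 59.6
```

Request:
jog_arm --targets '[{"grip": 1,"delta_pos": [0,0,0.06],"twist": 0},{"grip": 1,"delta_pos": [0,0,0.12],"twist": 0},{"grip": 1,"delta_pos": [0,0,0.18],"twist": 0},{"grip": 1,"delta_pos": [0,0,0.18],"twist": 0}]'

```text
t: 27.6
position: [542.4, -247.6, 150.5]
tcp_rot: [-3.141, 0.001, 3.111]
wrist_force: [-0.4, -0.9, 1.0]
grip_width: 11.0
gripper_force: 60.2
```

Request:
jog_arm --targets '[{"grip": 1,"delta_pos": [0,0,0.05],"twist": 0},{"grip": 1,"delta_pos": [0,0,0.1],"twist": 0},{"grip": 1,"delta_pos": [0,0,0.15],"twist": 0},{"grip": 1,"delta_pos": [0,0,0.15],"twist": 0}]'

```text
t: 28.0
position: [541.9, -247.3, 142.2]
tcp_rot: [3.142, -0.0, 3.111]
wrist_force: [-0.8, 0.3, -3.6]
grip_width: 10.9
gripper_force: 59.7
```

Request:
jog_arm --targets '[{"grip": 1,"delta_pos": [0,0,0.04],"twist": 0},{"grip": 1,"delta_pos": [0,0,0.08],"twist": 0},{"grip": 1,"delta_pos": [0,0,0.1],"twist": 0},{"grip": 1,"delta_pos": [0,0,0.1],"twist": 0}]'

```text
t: 28.4
position: [542.5, -247.4, 140.0]
tcp_rot: [-3.141, 0.002, 3.111]
wrist_force: [-10.0, 5.7, 23.1]
grip_width: 10.8
gripper_force: 63.3
```

Request:
jog_arm --targets '[{"grip": 1,"delta_pos": [0,0,-0.6],"twist": 0},{"grip": 1,"delta_pos": [0,0,-1.2],"twist": 0},{"grip": 1,"delta_pos": [0,-0.5,-1.2],"twist": 0},{"grip": 1,"delta_pos": [0,-1.2,-1.2],"twist": 0},{"grip": 1,"delta_pos": [0,-1.58,-1.2],"twist": 0}]'

```text
t: 28.9
position: [539.1, -328.2, 196.9]
tcp_rot: [-3.141, -0.0, 3.11]
wrist_force: [0.3, -0.5, -4.2]
grip_width: 10.8
gripper_force: 59.7
```

Request:
jog_arm --targets '[{"grip": 1,"delta_pos": [0,0,0.1],"twist": 0},{"grip": 1,"delta_pos": [0,0,0.3],"twist": 0},{"grip": 1,"delta_pos": [0,0,0.3],"twist": 0}]'

```text
t: 29.2
position: [539.1, -325.1, 180.0]
tcp_rot: [3.14, -0.003, 3.111]
wrist_force: [0.2, 0.7, -3.7]
grip_width: 10.7
gripper_force: 59.6
```

```bash
python3 -c "
from h import *
plan((539.3,-326.2,155),3.1106)
S=snap('scene','s10');print(dots(S,(537,-325,-.034)))"
```

```text
delta [-0.004 -0.021  0.501] twist 0.008 rows 0.5 0.0 at [ 539.1 -325.1  180. ] 3.1114 t 29.2
(array([ 5.39514e+02, -3.26207e+02, -3.30000e-02,  5.40330e+01,
        1.16674e+02,  4.00240e+01]), -1000)
```

Request:
jog_arm --targets '[{"grip": 1,"delta_pos": [0,-0.02,0.3],"twist": 0},{"grip": 1,"delta_pos": [0,-0.02,0.5],"twist": 0},{"grip": 1,"delta_pos": [0,-0.02,0.6],"twist": 0},{"grip": 1,"delta_pos": [0,-0.02,0.65],"twist": 0},{"grip": 1,"delta_pos": [0,-0.02,0.7],"twist": 0}]'

```text
t: 29.75
position: [540.2, -327.8, 149.5]
tcp_rot: [-3.139, 0.003, 3.111]
wrist_force: [-5.1, 1.3, 19.5]
grip_width: 10.7
gripper_force: 62.7
```

Request:
jog_arm --targets '[{"grip": 1,"delta_pos": [0,0,0.05],"twist": 0},{"grip": 1,"delta_pos": [0,0,0.1],"twist": 0},{"grip": 1,"delta_pos": [0,0,0.13],"twist": 0},{"grip": 1,"delta_pos": [0,0,0.13],"twist": 0}]'

```text
t: 30.15
position: [539.4, -327.2, 140.3]
tcp_rot: [3.141, -0.001, 3.111]
wrist_force: [0.4, -0.1, -4.5]
grip_width: 11.1
gripper_force: 59.7
```

Request:
jog_arm --targets '[{"grip": 1,"delta_pos": [0,0,0.04],"twist": 0},{"grip": 1,"delta_pos": [0,0,0.08],"twist": 0},{"grip": 1,"delta_pos": [0,0,0.08],"twist": 0}]'

```text
t: 30.45
position: [540.1, -327.6, 140.0]
tcp_rot: [-3.14, 0.003, 3.111]
wrist_force: [-10.9, 6.3, 24.3]
grip_width: 10.5
gripper_force: 63.5
```

Request:
jog_arm --targets '[{"grip": 1,"delta_pos": [0,0,-0.6],"twist": 0},{"grip": 1,"delta_pos": [0,0,-1.2],"twist": 0},{"grip": 1,"delta_pos": [0,-0.5,-1.2],"twist": 0},{"grip": 1,"delta_pos": [0,-1.2,-1.2],"twist": 0},{"grip": 1,"delta_pos": [0,-1.58,-1.2],"twist": 0}]'

```text
t: 30.95
position: [536.7, -408.2, 196.5]
tcp_rot: [-3.141, -0.0, 3.11]
wrist_force: [-1.0, 0.5, -4.2]
grip_width: 11.0
gripper_force: 59.7
```

Request:
jog_arm --targets '[{"grip": 1,"delta_pos": [0,0,0.1],"twist": 0},{"grip": 1,"delta_pos": [0,0,0.3],"twist": 0},{"grip": 1,"delta_pos": [0,0,0.3],"twist": 0}]'

```text
t: 31.25
position: [536.8, -405.0, 179.5]
tcp_rot: [3.139, -0.003, 3.111]
wrist_force: [-0.0, 1.2, -4.3]
grip_width: 10.8
gripper_force: 59.6
```

```bash
python3 -c "
from h import *
plan((536.8,-406.2,155),3.1106)
S=snap('scene','s11');print(dots(S,(537,-325,-.034)))"
```

```text
delta [-0.    -0.023  0.49 ] twist 0.009 rows 0.5 0.0 at [ 536.8 -405.   179.5] 3.1115 t 31.25
(array([ 5.39309e+02, -3.26273e+02, -3.10000e-02,  5.38960e+01,
        1.16673e+02,  3.98820e+01]), -1001)
```

Request:
jog_arm --targets '[{"grip": 1,"delta_pos": [0,-0.02,0.3],"twist": 0},{"grip": 1,"delta_pos": [0,-0.02,0.5],"twist": 0},{"grip": 1,"delta_pos": [0,-0.02,0.6],"twist": 0},{"grip": 1,"delta_pos": [0,-0.02,0.65],"twist": 0},{"grip": 1,"delta_pos": [0,-0.02,0.7],"twist": 0}]'

```text
t: 31.8
position: [537.7, -407.9, 149.3]
tcp_rot: [-3.139, 0.003, 3.111]
wrist_force: [-5.6, 2.8, 18.9]
grip_width: 10.8
gripper_force: 62.7
```

Request:
jog_arm --targets '[{"grip": 1,"delta_pos": [0,0,0.05],"twist": 0},{"grip": 1,"delta_pos": [0,0,0.1],"twist": 0},{"grip": 1,"delta_pos": [0,0,0.15],"twist": 0},{"grip": 1,"delta_pos": [0,0,0.19],"twist": 0},{"grip": 1,"delta_pos": [0,0,0.19],"twist": 0}]'

```text
t: 32.3
position: [537.5, -407.6, 139.9]
tcp_rot: [-3.14, 0.002, 3.111]
wrist_force: [-7.4, 5.4, 18.9]
grip_width: 10.9
gripper_force: 62.8
```

Request:
jog_arm --targets '[{"grip": 1,"delta_pos": [0,0,-0.6],"twist": 0},{"grip": 1,"delta_pos": [0,0,-1.2],"twist": 0},{"grip": 1,"delta_pos": [0.1,0.7,-1.2],"twist": 1},{"grip": 1,"delta_pos": [0.2,1.6,-1.2],"twist": 2},{"grip": 1,"delta_pos": [0.3,2.5,-1.2],"twist": 3}]'

```text
t: 32.8
position: [525.4, -280.4, 196.6]
tcp_rot: [3.141, -0.001, 2.791]
wrist_force: [1.3, 0.4, -3.1]
grip_width: 10.8
gripper_force: 59.7
```

```bash
python3 -c "
from h import *
plan((500,-130,199),1.641)"
```

```text
delta [ 1.508  2.652 -0.048] twist 10.986 rows 3.1 7.7 at [ 525.4 -280.4  196.6] 2.7914 t 32.8
```

Request:
jog_arm --targets '[{"grip": 1,"delta_pos": [0.3,0.5,0],"twist": 1.4},{"grip": 1,"delta_pos": [0.6,1.0,0],"twist": 2.8},{"grip": 1,"delta_pos": [0.9,1.5,0],"twist": 4.2},{"grip": 1,"delta_pos": [1.2,2.0,0],"twist": 5.6},{"grip": 1,"delta_pos": [1.5,2.5,0],"twist": 7.0}]'

```text
t: 33.3
position: [497.2, -137.6, 196.9]
tcp_rot: [-3.141, -0.0, 2.058]
wrist_force: [-0.3, 0.3, -3.2]
grip_width: 10.6
gripper_force: 59.7
```

Request:
jog_arm --targets '[{"grip": 1,"delta_pos": [0,0,0],"twist": 1.4},{"grip": 1,"delta_pos": [0,0,0],"twist": 2.8},{"grip": 1,"delta_pos": [0,0,0],"twist": 4},{"grip": 1,"delta_pos": [0,0,0],"twist": 4}]'

```text
t: 33.7
position: [497.6, -138.7, 197.0]
tcp_rot: [-3.141, -0.0, 1.643]
wrist_force: [-0.3, 0.0, -4.3]
grip_width: 11.0
gripper_force: 59.7
```

```bash
python3 -c "
from h import *
plan((528,-86.6,198),1.641)
S=snap('scene','s12');print(dots(S,(537,-325,-.034)))
T=snap('top','t12');print(spots(S,'hook_rest'),spots(T,'hook_rest'))"
```

```text
delta [ 0.996  0.682 -0.021] twist 0.017 rows 1.2 0.0 at [ 497.6 -138.7  197. ] 1.6428 t 33.7
(array([ 5.31154e+02, -3.22131e+02, -3.30000e-02,  6.19490e+01,
        1.16914e+02,  4.00010e+01]), -738)
[(0.98, array([714.3, -85.4,   3.7])), (0.59, array([ 463.5, -345.5,   39.5]))] [(0.88, array([678.4, -70.1,   5.3]))]
```

Request:
jog_arm --targets '[{"grip": 1,"delta_pos": [0.5,0.3,-0.04],"twist": 0},{"grip": 1,"delta_pos": [1.0,0.68,-0.04],"twist": 0},{"grip": 1,"delta_pos": [1.0,0.68,-0.04],"twist": 0},{"grip": 1,"delta_pos": [1.0,0.68,-0.04],"twist": 0}]'

```text
t: 34.3
position: [527.9, -86.2, 199.0]
tcp_rot: [-3.141, 0.0, 1.647]
wrist_force: [0.2, 0.2, -3.8]
grip_width: 10.9
gripper_force: 59.7
```

```bash
python3 - <<'E'
from h import *
plan((657.5,-77.5,199),1.641)
T=snap('top','t13');S=snap('scene','s13')
print(dots(T,(536,-324,-.033)),dots(S,(537,-325,-.034)))
s=arm.get_state();x,y,z=s['position'];im=cv2.imread('pics/s13.png')
def poly(q,pts,col):
    c,n=np.cos(q[2]),np.sin(q[2])
    p=np.array([((proj(S,[q[0]+c*a-n*b,q[1]+n*a+c*b,h])-[290,150]+.5)*5-.5) for a,b,h in pts]).astype(int)
    cv2.polylines(big,[p],False,col,1)
big=cv2.resize(im[150:270,290:450],None,fx=5,fy=5,interpolation=2)
for yy in(32,-32): poly((657.5,-77.5,.07),[(-50,yy,182),(-50,yy,164),(55,yy,164)],(0,255,0))
poly((x,y,s['tcp_rot'][2]),[(62,0,z+3.6),(-62,0,z+3.6)],(0,0,255))
cv2.imwrite('pics/m13.png',big)
E
```

```text
delta [-2.500e-02  2.599e+00  1.000e-03] twist 0.061 rows 2.6 0.0 at [527.9 -86.2 199. ] 1.6474 t 34.3
(array([ 5.27555e+02, -3.20065e+02, -3.60000e-02,  6.22100e+01,
        1.16782e+02,  4.04450e+01]), -451) (array([ 5.31175e+02, -3.22140e+02, -3.30000e-02,  6.19670e+01,
        1.16916e+02,  3.99970e+01]), -742)
```

View pics/m13.png

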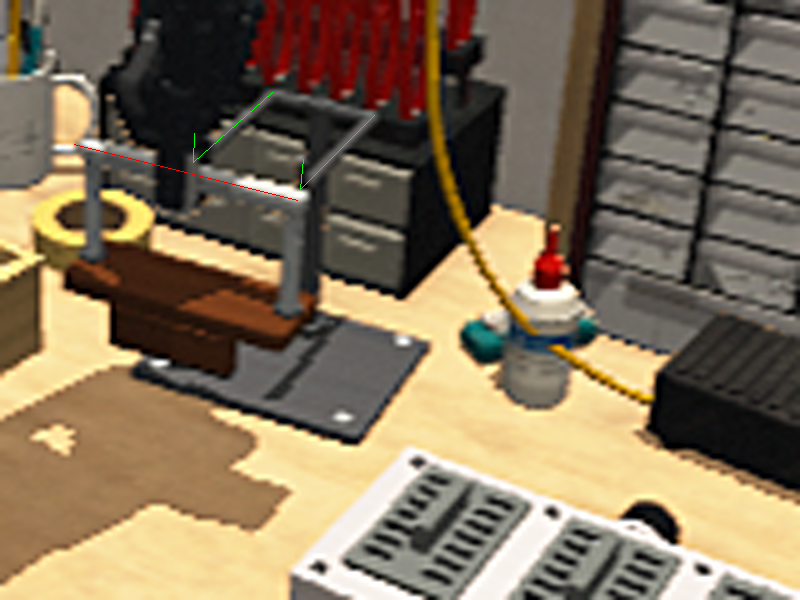

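The bar is in front of the prongs, whose green model matches. The bar sits about 5 mm towards -y of the tool, so I compensate. The inserts lie flush in the manifold.

Request:
jog_arm --targets '[{"grip": 1,"delta_pos": [0.075,0.5,0],"twist": 0.06},{"grip": 1,"delta_pos": [0.075,1.1,0],"twist": 0.06},{"grip": 1,"delta_pos": [0.075,1.7,0],"twist": 0.06},{"grip": 1,"delta_pos": [0.075,2.3,0],"twist": 0.06},{"grip": 1,"delta_pos": [0.075,2.6,0],"twist": 0.06}]'

```text
t: 34.9
position: [658.5, -73.9, 198.8]
tcp_rot: [-3.141, -0.0, 1.638]
wrist_force: [-0.4, 0.3, -4.1]
grip_width: 10.6
gripper_force: 59.7
```

Request:
jog_arm --targets '[{"grip": 1,"delta_pos": [0,0,0.2],"twist": 0},{"grip": 1,"delta_pos": [0,0,0.4],"twist": 0},{"grip": 1,"delta_pos": [0,0,0.56],"twist": 0},{"grip": 1,"delta_pos": [0,0,0.6],"twist": 0}]'

```text
t: 35.3
position: [656.3, -73.4, 167.9]
tcp_rot: [-3.139, -0.0, 1.638]
wrist_force: [-0.5, -0.5, -3.9]
grip_width: 11.0
gripper_force: 59.7
```

Request:
jog_arm --targets '[{"grip": 1,"delta_pos": [0,0,0.03],"twist": 0},{"grip": 1,"delta_pos": [0,0,0.05],"twist": 0},{"grip": 1,"delta_pos": [0,0,0.05],"twist": 0}]'

```text
t: 35.6
position: [657.3, -73.2, 167.1]
tcp_rot: [3.141, 0.0, 1.638]
wrist_force: [0.3, 0.4, -4.0]
grip_width: 11.2
gripper_force: 59.7
```

Request:
jog_arm --targets '[{"grip": 1,"delta_pos": [0,0,0.03],"twist": 0},{"grip": 1,"delta_pos": [0,0,0.05],"twist": 0},{"grip": 1,"delta_pos": [0,0,0.05],"twist": 0}]'

```text
t: 35.9
position: [657.5, -73.2, 166.0]
tcp_rot: [3.14, 0.001, 1.639]
wrist_force: [-4.5, 1.2, 8.2]
grip_width: 10.4
gripper_force: 61.3
```

Request:
jog_arm --targets '[{"grip": 0.85,"delta_pos": [0,0,-0.02],"twist": 0},{"grip": 0.75,"delta_pos": [0,0,-0.02],"twist": 0},{"grip": 0.65,"delta_pos": [0,0,-0.02],"twist": 0},{"grip": 0.6,"delta_pos": [0,0,-0.02],"twist": 0},{"grip": 0.6,"delta_pos": [0,0,-0.02],"twist": 0}]'

```text
t: 36.4
position: [657.2, -73.1, 165.2]
tcp_rot: [-3.142, -0.0, 1.638]
wrist_force: [-0.3, 0.4, -0.1]
grip_width: 34.4
gripper_force: 0.0
```

Request:
jog_arm --targets '[{"grip": 0.6,"delta_pos": [0,0,-0.15],"twist": 0},{"grip": 0.6,"delta_pos": [0,0,-0.4],"twist": 0},{"grip": 0.6,"delta_pos": [0,0,-1],"twist": 0},{"grip": 0.6,"delta_pos": [0,0,-1.6],"twist": 0}]'

```text
t: 36.8
position: [657.1, -73.1, 247.2]
tcp_rot: [3.141, 0.0, 1.638]
wrist_force: [-0.2, -0.6, 0.6]
grip_width: 33.9
gripper_force: 0.0
```

```bash
python3 -c "
from h import *
S=snap('scene','s14');T=snap('top','t14')
print(spots(S,'pusher_bar'),spots(T,'pusher_bar'),spots(S,'lid_grooves'),spots(T,'lid_grooves'))
plan((478,197,130),2.98)"
```

```text
[(0.9, array([651.8, -85.3, 105.9])), (0.44, array([448. , 186.8,  59.5]))] [] [(0.81, array([450.9, 187.6,  63.2]))] [(0.77, array([451.3, 213.9,  59.5]))]
delta [ 5.631 -3.205  2.293] twist -12.811 rows 6.9 8.9 at [656.9 -73.1 244.6] 1.6385 t 37.1
```

```bash
python3 -c "
from h import *
plan((486,196,110),1.6385)"
```

```text
delta [ 5.6   -3.047  2.693] twist -0.0 rows 6.9 0.0 at [656.9 -73.1 244.6] 1.6385 t 37.1
```

Request:
jog_arm --targets '[{"grip": 1,"delta_pos": [0.8,-0.45,0],"twist": 0},{"grip": 1,"delta_pos": [1.6,-0.9,0],"twist": 0},{"grip": 1,"delta_pos": [2.4,-1.4,0],"twist": 0},{"grip": 1,"delta_pos": [3.2,-1.9,0.2],"twist": 0},{"grip": 1,"delta_pos": [4.0,-2.4,0.5],"twist": 0}]'

```text
t: 37.6
position: [522.6, 119.5, 219.9]
tcp_rot: [3.141, -0.0, 1.638]
wrist_force: [1.1, 0.1, -0.1]
grip_width: 0.1
gripper_force: 0.0
```

```bash
python3 -c "
from h import *
plan((486,196,90),1.6385)"
```

```text
delta [ 1.575 -0.627  2.598] twist -0.003 rows 3.1 0.0 at [522.6 119.5 219.9] 1.6382 t 37.6
```

Request:
jog_arm --targets '[{"grip": 1,"delta_pos": [0.7,-0.3,0.6],"twist": 0},{"grip": 1,"delta_pos": [1.3,-0.5,1.2],"twist": 0},{"grip": 1,"delta_pos": [1.57,-0.63,1.9],"twist": 0},{"grip": 1,"delta_pos": [1.57,-0.63,2.4],"twist": 0},{"grip": 1,"delta_pos": [1.57,-0.63,2.5],"twist": 0}]'

```text
t: 38.1
position: [485.4, 194.4, 92.1]
tcp_rot: [-3.136, 0.001, 1.639]
wrist_force: [0.8, 0.0, 0.2]
grip_width: 0.0
gripper_force: 0.0
```

Request:
jog_arm --targets '[{"grip": 1,"delta_pos": [0,0,0.1],"twist": 0},{"grip": 1,"delta_pos": [0,0,0.1],"twist": 0},{"grip": 1,"delta_pos": [0,0,0.1],"twist": 0}]'

```text
t: 38.4
position: [487.9, 194.3, 91.3]
tcp_rot: [3.14, -0.0, 1.638]
wrist_force: [-0.3, -0.1, 0.6]
grip_width: 0.0
gripper_force: 0.0
```

```bash
python3 -c "
from h import *
plan((486,196,76.5),1.6385)"
```

```text
delta [ 0.036 -0.035  0.297] twist -0.006 rows 0.3 0.0 at [487.9 194.3  91.3] 1.6379 t 38.4
```

Request:
jog_arm --targets '[{"grip": 1,"delta_pos": [0.03,-0.03,0.15],"twist": 0},{"grip": 1,"delta_pos": [0.03,-0.03,0.28],"twist": 0},{"grip": 1,"delta_pos": [0.03,-0.03,0.35],"twist": 0},{"grip": 1,"delta_pos": [0.03,-0.03,0.36],"twist": 0}]'

```text
t: 38.8
position: [488.7, 195.7, 76.1]
tcp_rot: [3.133, -0.0, 1.638]
wrist_force: [-2.8, -11.7, 45.2]
grip_width: -0.0
gripper_force: 22.3
```

```bash
python3 -c "
from h import *
s=arm.get_state()['position']
plan((s[0]+114*.992,s[1]-114*.125,s[2]),1.6385)"
```

```text
delta [-0.437  2.237 -0.   ] twist -0.0 rows 2.3 0.0 at [488.7 195.7  76.1] 1.6385 t 38.8
```

Request:
jog_arm --targets '[{"grip": 1,"delta_pos": [-0.08,0.4,-0.05],"twist": 0},{"grip": 1,"delta_pos": [-0.16,0.8,-0.05],"twist": 0},{"grip": 1,"delta_pos": [-0.24,1.2,-0.05],"twist": 0},{"grip": 1,"delta_pos": [-0.31,1.6,-0.05],"twist": 0},{"grip": 1,"delta_pos": [-0.39,2.0,-0.05],"twist": 0}]'

```text
t: 39.3
position: [588.5, 183.2, 76.4]
tcp_rot: [3.139, -0.0, 1.638]
wrist_force: [-2.8, 0.6, 16.3]
grip_width: -0.2
gripper_force: 8.1
```

Request:
jog_arm --targets '[{"grip": 1,"delta_pos": [-0.03,0.15,0],"twist": 0},{"grip": 1,"delta_pos": [-0.05,0.26,0],"twist": 0},{"grip": 1,"delta_pos": [-0.06,0.3,0],"twist": 0},{"grip": 1,"delta_pos": [-0.06,0.3,0],"twist": 0}]'

```text
t: 39.7
position: [603.4, 181.4, 76.5]
tcp_rot: [3.137, -0.001, 1.638]
wrist_force: [1.0, -0.9, 14.2]
grip_width: 0.1
gripper_force: 6.9
```

Request:
jog_arm --targets '[{"grip": 1,"delta_pos": [0,0,-0.5],"twist": 0},{"grip": 1,"delta_pos": [0,0,-1.4],"twist": 0},{"grip": 1,"delta_pos": [0.8,-0.3,-2.2],"twist": 0},{"grip": 1,"delta_pos": [1.6,-1.2,-2.6],"twist": 0},{"grip": 1,"delta_pos": [2.4,-2.2,-2.6],"twist": 0}]'

```text
t: 40.2
position: [510.8, 274.9, 203.7]
tcp_rot: [3.138, -0.001, 1.638]
wrist_force: [1.1, 0.1, -0.7]
grip_width: 0.3
gripper_force: 0.0
```

Request:
jog_arm --targets '[{"grip": 1,"delta_pos": [0.8,-0.6,0],"twist": 0},{"grip": 1,"delta_pos": [1.6,-1.2,0],"twist": 0},{"grip": 1,"delta_pos": [2.2,-1.8,0],"twist": 0}]'

```text
t: 40.5
position: [412.1, 379.2, 201.5]
tcp_rot: [-3.142, -0.0, 1.639]
wrist_force: [0.2, 0.8, 0.1]
grip_width: 0.1
gripper_force: 0.0
```

```bash
python3 - <<'E'
from h import *
S=snap('scene','s15');T=snap('top','t15')
print(arm.get_state()['position'],spots(S,'lid_grooves'),spots(T,'lid_grooves'),spots(S,'insert_1_center'),spots(S,'pusher_bar'))
s=cv2.imread('pics/s15.png');t=cv2.imread('pics/t15.png')
m=np.zeros((600,800,3),np.uint8)
a=cv2.resize(s[155:310,195:480],(800,435),interpolation=2);m[:435]=a
m[435:]=cv2.resize(t[160:241,190:460],(550,165),interpolation=2)[:, :1].repeat(800,1)*0
m[435:,:550]=cv2.resize(t[160:241,190:460],(550,165),interpolation=2)
cv2.imwrite('pics/m15.png',m)
E
```

```text
[410.5196372  380.32235012 201.50595414] [(0.62, array([553.3, 181.3,  64.7])), (0.23, array([ 460.2, -342.6,   39.5]))] [(0.75, array([551.1, 193. ,  61. ]))] [(0.97, array([ 508.1, -406.8,   47.4]))] [(0.92, array([655.4, -83.9, 107. ]))]
```

View pics/m15.png

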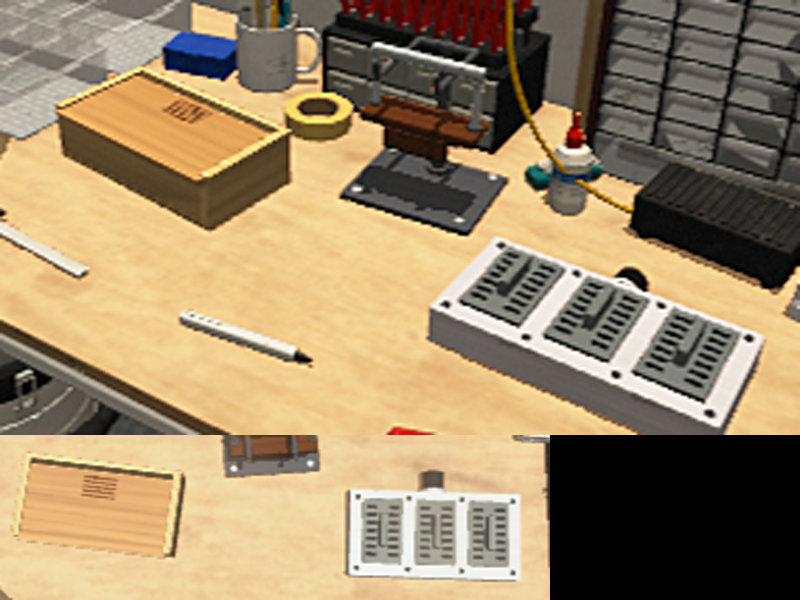

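Inserts are flush, the pusher hangs on both prongs, and the lid looks shut. The lid's exact position needs a check against the first images.

```bash
python3 - <<'E'
from h import *
P={'top':snap('top'),'scene':snap('scene')}
for n,a,b,(u0,v0,u1,v1) in(('top','top0','t15',(228,174,252,190)),('scene','scene0','s15',(248,184,275,204))):
    A=cv2.imread(f'pics/{a}.png');B=cv2.imread(f'pics/{b}.png');X=[]
    for I in(A,B):
        g=cv2.cvtColor(I,cv2.COLOR_BGR2GRAY)[v0:v1,u0:u1].astype(float);w=np.clip(np.median(g)-12-g,0,None)
        v,u=np.mgrid[v0:v1,u0:u1];X.append(ray(P[n],(w*u).sum()/w.sum(),(w*v).sum()/w.sum(),62.5))
    print(n,np.round(X,1))
E
```

```text
top [[598.  183.4  62.5]
 [606.  183.6  62.5]]
scene [[605.7 186.1  62.5]
 [608.2 192.4  62.5]]
```

```bash
python3 - <<'E'
from h import *
P={'top':snap('top'),'scene':snap('scene')}
for n,a,b,(u0,v0,u1,v1) in(('top','top0','t15',(229,176,250,191)),('scene','scene0','s15',(250,186,274,202))):
    g=[cv2.resize(cv2.cvtColor(cv2.imread(f'pics/{x}.png'),cv2.COLOR_BGR2GRAY),None,fx=4,fy=4,interpolation=2) for x in(a,b)]
    t=g[0][v0*4:v1*4,u0*4:u1*4];R=g[1][(v0-14)*4:(v1+14)*4,(u0-14)*4:(u1+14)*4]
    r=cv2.matchTemplate(R,t,cv2.TM_CCOEFF_NORMED);_,m,_,l=cv2.minMaxLoc(r)
    d=(np.array(l)/4-14);c=np.array([(u0+u1)/2,(v0+v1)/2]);print(n,round(m,2),d,np.round(ray(P[n],*(c+d),62.5)-ray(P[n],*c,62.5),1))
    g0=cv2.imread(f'pics/{b}.png')
E
```

```text
top 0.83 [-0.75  2.25] [-7.   2.1  0. ]
scene 0.76 [-0.25  0.25] [-1.7 -0.4  0. ]
```

Agreement is loose (0–7 mm), so I'll give the lid one more firm push to be sure.

```bash
python3 -c "
from h import *
plan((575,185,90),1.6385)"
```

```text
delta [-4.041  2.949  2.233] twist -0.014 rows 5.5 0.0 at [414.5 376.8 201.6] 1.637 t 41.0
```

Request:
jog_arm --targets '[{"grip": 1,"delta_pos": [-0.8,0.58,0.1],"twist": 0},{"grip": 1,"delta_pos": [-1.6,1.16,0.3],"twist": 0},{"grip": 1,"delta_pos": [-2.4,1.74,0.6],"twist": 0},{"grip": 1,"delta_pos": [-3.2,2.32,0.9],"twist": 0},{"grip": 1,"delta_pos": [-4.0,2.92,1.2],"twist": 0}]'

```text
t: 41.5
position: [570.6, 189.8, 143.0]
tcp_rot: [3.141, -0.0, 1.638]
wrist_force: [0.4, 1.4, 0.6]
grip_width: 0.1
gripper_force: 0.0
```

Request:
jog_arm --targets '[{"grip": 1,"delta_pos": [0,0,0.5],"twist": 0},{"grip": 1,"delta_pos": [0,0,0.9],"twist": 0},{"grip": 1,"delta_pos": [0,0,1.0],"twist": 0},{"grip": 1,"delta_pos": [0,0,1.0],"twist": 0},{"grip": 1,"delta_pos": [0,0,1.0],"twist": 0}]'

```text
t: 42.0
position: [569.8, 192.3, 94.6]
tcp_rot: [3.14, -0.0, 1.639]
wrist_force: [0.9, 0.2, 0.1]
grip_width: 0.2
gripper_force: 0.0
```

```bash
python3 -c "
from h import *
plan((575,185,73),1.6385)"
```

```text
delta [-0.152  0.094  0.432] twist 0.001 rows 0.5 0.0 at [569.8 192.3  94.6] 1.6386 t 42.0
```

Request:
jog_arm --targets '[{"grip": 1,"delta_pos": [-0.1,0,0.2],"twist": 0},{"grip": 1,"delta_pos": [-0.1,0,0.33],"twist": 0},{"grip": 1,"delta_pos": [-0.1,0,0.4],"twist": 0},{"grip": 1,"delta_pos": [-0.1,0,0.43],"twist": 0}]'

```text
t: 42.4
position: [572.5, 186.5, 76.1]
tcp_rot: [3.133, 0.0, 1.638]
wrist_force: [-3.3, -12.2, 45.1]
grip_width: 0.1
gripper_force: 22.4
```

Request:
jog_arm --targets '[{"grip": 1,"delta_pos": [-0.03,0.1,0],"twist": 0},{"grip": 1,"delta_pos": [-0.05,0.2,0],"twist": 0},{"grip": 1,"delta_pos": [-0.07,0.3,0],"twist": 0},{"grip": 1,"delta_pos": [-0.09,0.4,0],"twist": 0}]'

```text
t: 42.8
position: [589.0, 185.2, 76.1]
tcp_rot: [-3.14, -0.002, 1.639]
wrist_force: [-32.4, 0.7, 49.8]
grip_width: -0.1
gripper_force: 25.3
```

A reaction of 32 N along the slide means the lid is hard against its stop. I'll lift clear and confirm.

Request:
jog_arm --targets '[{"grip": 1,"delta_pos": [0,-0.05,-0.3],"twist": 0},{"grip": 1,"delta_pos": [0,-0.05,-1.2],"twist": 0},{"grip": 1,"delta_pos": [0,-0.05,-2.1],"twist": 0},{"grip": 1,"delta_pos": [1,-0.9,-2.6],"twist": 0},{"grip": 1,"delta_pos": [1.8,-1.8,-2.6],"twist": 0}]'

```text
t: 43.3
position: [516.8, 249.5, 201.7]
tcp_rot: [3.137, -0.001, 1.636]
wrist_force: [-0.1, 0.8, -0.1]
grip_width: -0.3
gripper_force: 0.0
```

Request:
jog_arm --targets '[{"grip": 1,"delta_pos": [0.8,-0.6,0],"twist": 0},{"grip": 1,"delta_pos": [1.6,-1.2,0],"twist": 0},{"grip": 1,"delta_pos": [2.2,-1.8,0],"twist": 0},{"grip": 1,"delta_pos": [2.2,-1.8,0],"twist": 0},{"grip": 1,"delta_pos": [2.2,-1.8,0],"twist": 0}]'

```text
t: 43.8
position: [418.9, 353.1, 199.2]
tcp_rot: [3.141, 0.0, 1.64]
wrist_force: [-0.1, -0.2, 0.8]
grip_width: -0.1
gripper_force: 0.0
```

```bash
python3 - <<'E'
from h import *
P={'top':snap('top','t16'),'scene':snap('scene','s16')}
for n,a,b,(u0,v0,u1,v1) in(('top','top0','t16',(229,176,250,191)),('scene','scene0','s16',(250,186,274,202))):
    g=[cv2.resize(cv2.cvtColor(cv2.imread(f'pics/{x}.png'),cv2.COLOR_BGR2GRAY),None,fx=4,fy=4,interpolation=2) for x in(a,b)]
    t=g[0][v0*4:v1*4,u0*4:u1*4];R=g[1][(v0-14)*4:(v1+14)*4,(u0-14)*4:(u1+14)*4]
    r=cv2.matchTemplate(R,t,cv2.TM_CCOEFF_NORMED);_,m,_,l=cv2.minMaxLoc(r)
    d=(np.array(l)/4-14);c=np.array([(u0+u1)/2,(v0+v1)/2]);print(n,round(m,2),d,np.round(ray(P[n],*(c+d),62.5)-ray(P[n],*c,62.5),1))
print(spots(P['scene'],'lid_grooves',1),spots(P['top'],'lid_grooves',1),spots(P['scene'],'pusher_bar',1))
d=dots(P['scene'],(508+2.5,-326,-.034))[0];print('manifold',d)
s=arm.get_state();print(s['t'],s['position'],s['wrist_force'])
E
```

```text
top 1.0 [0. 0.] [0. 0. 0.]
scene 1.0 [0. 0.] [0. 0. 0.]
[(0.94, array([561.4, 182.1,  62.8]))] [(0.81, array([562.1, 187.6,  58.1]))] [(0.85, array([653.7, -85.9, 105.5]))]
manifold [ 5.22736e+02 -3.21840e+02 -3.10000e-02  5.36520e+01  1.17024e+02
  3.99520e+01]
44.05 [420.01373924 351.97508001 199.11462405] [-0.48262947 -0.46844684 -0.84662096]
```

The lid now matches its initial shut image exactly. The pusher is hanging, the inserts are home, and the arm is clear. Handing in.

```bash
python3 -c "
from h import *
print(arm.finish_job())"
```

```text
the job is handed in; nothing more can be done
None
```

I handed the job in: all three inserts were pressed flush with the pusher, the pusher hangs on both prongs, and the lid is fully shut; the hand-in call returned no verdict.

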